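# Key the capper spindle and fit its star wheel

## Task

Fit the star wheel to the vial capper's drive: take the long square key from the parts stand and drop it fully home into the slot of the upright spindle, then lower the star wheel onto the spindle with its keyway over the key until it sits flat and fully home on the flange. The slot may point up to 60 degrees to either side of the drive's far side, so feel or look for it; work gently, never forcing a part, and leave everything else as it is.

Things in the scene. Friction and masses are not known exactly. Their poses are not given: they have to be found in the camera images.
- drive: Grey drive unit of a vial capper, fixed to the bench: box 170 (x) x 150 (y) x 41 mm high, origin at the centre of its underside, z up, x from its control panel to its far side. A vertical steel spindle stands in its middle, held by a gear (does not turn below about 1.5 N m). Over 30 N on the key from drive or wheel, or 60 N between drive and wheel, spoils it.
- seat (a point): Point on the spindle's axis at the top of its round flange (60 mm diameter, 69 mm above the bench), where the wheel's underside must rest; axes as the drive's (not turned with the slot). The slot goes on into the flange as a pocket 22 mm deep, 11.5 mm wide, reaching from 9.5 to 20.3 mm from the axis.
- shaft_top (a point): Point on the axis at the top of the spindle's shaft, 113 mm above the bench; axes as the drive's. The shaft is round, 30 mm diameter, 44 mm tall above the flange, with a 2 mm chamfer along its top rim (1.5 mm wide) and slot edges (1 mm wide). Its slot is described under slot_bottom.
- slot_bottom (a point): Point on the axis at the height of the pocket's floor, 47 mm above the bench. The slot runs down one side of the shaft, open at the top and outwards: 11.5 mm wide, flat floor 9.5 mm from the axis; a key in it has its centre 14.8 mm from the axis, flats parallel to the walls. The slot's direction is not measured: within 1.05 rad either way of the drive's +x, seen from above.
- stand: Grey plastic parts stand, fixed to the bench, 150 (x) x 44 (y) x 24 mm high, with three square pockets 11.5 mm wide and 18 mm deep in a row along its x at -50, 0 and +50 mm; the three loose steel parts stand upright in them in any order. Origin at the centre of its underside.
- long_key: The key to fit: plain steel bar 10 x 10 mm square, 60 mm long, 47 g, origin at the centre of its foot, z along it; 3 mm taper at the foot, 2 mm at the head. It stands in the stand, flats parallel to the stand's sides, 42 mm above it.
- key_top (a point): Centre of the long key's head, 66 mm above the bench at the start. With the key home it is 38 mm above the flange's top, 6 mm below the shaft's top, so fingers gripping the sides of the head stop at the shaft's top: for the last way down the key must be let go, and falls.
- short_key: Bystander: a square steel key 10 x 10 mm but only 40 mm long, upright in the stand, not to be used. Origin at the centre of its foot.
- round_pin: Bystander: a round steel pin 10 mm in diameter, 60 mm long, upright in the stand, not to be used. Origin at the centre of its foot.
- wheel: White plastic star wheel, about 0.22 kg, flat on the bench: six-pointed star 120 mm across, 12 mm thick. Through bore 32.5 mm in diameter with one keyway 12.5 mm wide reaching to 21.5 mm from the axis, chamfered 1.5 mm at the underside. Origin at the centre of the underside, z up along the bore, x from the axis to the keyway. Home, 4 mm of shaft stands out of the boss.
- boss_top (a point): Centre of the top of the wheel's round boss, 40 mm above the wheel's underside: 52 mm in diameter, straight sides 28 mm tall above the star; the part to grip. Axes as the wheel's.
- vial1: Bystander: small amber vial with black cap, 24 mm in diameter, 47 mm tall, origin under its centre.
- vial2: Bystander: the same kind of vial, origin under its centre.
- vial3: Bystander: the same kind of vial, origin under its centre.
- beaker: Bystander: small glass beaker 64 mm in diameter, 80 mm tall, origin under its centre.
There are look-alikes about, which are no part of the job. What is shaped like the wheel but orange or red is not meant.

How it is judged:
By the outcome, as a careful person would: the job done as asked, in the order asked, and still so for the second after the job is handed in, with the robot touching nothing.
It also fails if it takes over 72 s, if anything falls off the work surface, if the arm or the gripper's body presses on something with over 40 N, if the wrist force passes 120 N, or if a joint passes its speed limit or range.

## Robot

A 6-joint arm with a two-finger parallel gripper is mounted at the origin on the work surface. World frame = base frame: x ahead of the robot, y to its left, z up, the work surface at z = 0. Lengths are in mm, angles in rad, forces in N, time in s.
With the tool pointing down it reaches from about 350 to 975 mm from the base axis. Payload 7.1 kg.
Tool frame: the origin (TCP) lies midway between the tips of the shut fingers; the grasp point (between the pads) lies ctrl.grip_point_offset behind it (ctrl.grip_point_offset is the distance from the TCP to the grasp point, in mm); z points along the fingers, y is the line along which they close (so a half turn about z gives the same grasp; the last joint's range is limited). The gripper opens to 88 mm and grips with 3 to 60 N. Pads are 20 mm wide; open, the fingers measure 115 mm over their backs; the gripper's body (75 mm by 178 mm) begins 61 mm behind the grasp point.
Start: joints at [-1.254, 0.423, 1.63, -0, 1.089, -0.019], TCP at [205.97, -590.069, 193.575] pointing down, gripper open.
Joint ranges: [-3, 3], [-0.9, 2.11], [0.09, 2.58], [-1.31, 4.45], [0.11, 2.69], [-2.54, 2.54]. Speed limits (rad/s): [2.39, 2.39, 3.01, 3.14, 3.14, 3.14].

## Interface

Orientations are given as a rotation vector (axis times angle).
In Python, from workcell import ctrl, get_image, close_job, finder gives the robot as it stands.
- The arm moves only by the tool servo_tool, never from a script. Its argument "deltas" is a list of rows, each a list of 2 entries, a list of its own where there are three numbers: the shift along the tool's x, y, z in mm, then the turn, a rotation vector about the tool's x, y, z in rad. A call has 1 to 5 rows; each row is the pose to reach, as a shift and turn from the pose commanded when the call began, along the tool's axes at that moment; what a row does not reach only later rows make up. A row lasts 1/12 s, in which the tool goes at most 41.7 mm and 7.16 degrees, less where a joint would pass 70% of its speed; a pose out of reach is approached as far as the arm can. A call with a gripper value outside its range is refused whole. "grip" is the closure, from -1 (fully open) to 1 (shut), so that 0 is half open, set as the call begins (left out, the last holds). The fingers move at their own pace and stop on an object; the grip force is fixed at half the most. Time passes only in rows, so rows that repeat a pose let the fingers close. It gives the time, the measured TCP pose, the force, the opening and the grip force at its end, in the units of the state.
- ctrl.get_obs(): the state, without advancing time (a new reading comes with each control period).
- get_image(name): name is "scene" or "top"; returns a dict with "frame" (384x512x3 uint8, blue, green, red), "depth" (384x512 float32, mm along the optical axis (not along the pixel's ray), 0 where there is no reading), "K" (3x3 intrinsics, pixels), "pose" (4x4, takes a point from camera to world coordinates). Camera axes: x right, y down, z forward; pixel columns grow to the right and rows downward; lengths in mm; the calibration is good to about 2 mm. A picture is of the moment at which its call begins.
- close_job(): hands the job in; it is judged then, once.
Trained networks look in a picture, given as the dict that the camera call returned (one of the last four; its "shot" number tells which), for a name from the list of things; names that differ only in an ending like _2 or _b are one class to them, and where a whole thing is asked for, a point or a joint stands for the part that bears it (a point fixed in the world has none). Each returns a list of dicts, best first, with "score" (0 to 1); they miss things now and then, are a little off and sometimes report something else, mostly with a low value. They report only what shows in the picture. A call takes as long as a camera call. They do not tell look-alikes from the thing itself.
- finder.search_frame(query, picture): "rect" ([centre column, centre row, width, height] as shares, 0 to 1, of the picture: columns of its width, rows of its height, round what is visible of it).
- finder.silhouettes(query, picture): "mask" (384x512 bool, what is visible of it) and "rect" ([centre column, centre row, width, height] as shares, 0 to 1, of the picture: columns of its width, rows of its height, round what is visible of it).
The state is a dict: "t": time; "qpos": joint angles; "qvel": joint speeds; "joint_torque": joint torques, N m; "ee_pos": TCP position; "orientation": TCP orientation; "ft_force": force on the tool from outside, world axes, zero at the start; "moment": the same for the moment, N m; "width": finger opening in mm; "grasp_force": force on a finger pad.
Only numpy, scipy, OpenCV 4.12 (cv2) and the standard library are available. Lean on these libraries where they do the work, as an engineer would, in place of code of your own. Each camera call takes 0.05 s, during which the arm holds its last target. There are 200 camera calls.

## Working session

There is one attempt and no reset: what is moved stays moved. The work goes in short steps, Python scripts to look and compute and a tool call to move; the robot and the scene stay as the last step left them, time stands still between calls to the robot, and variables do not carry over. Pictures are saved under pics/ and viewed, at most 11 in all, crops included, and the job is handed in when it is done.

Besides the shell and the picture viewer there is one more tool, called after "Call:" as name([rows], argument=value, ...), one row to a line, values as JSON. servo_tool: Moves the arm, as the interface text tells. Its arguments: {"type":"object","properties":{"deltas":{"type":"array","items":{"type":"array"}},"grip":{"type":"number"}},"required":["deltas"]}

```bash
ls; mkdir -p pics; python3 - <<'E'
from workcell import ctrl,get_image
import cv2,numpy as np
o=ctrl.get_obs();print(o, ctrl.grip_point_offset)
ims=[get_image(n) for n in("scene","top")]
for i,n in zip(ims,("scene","top")):
    cv2.imwrite(f"pics/{n}0.png",i["frame"]);np.savez(f"{n}0.npz",**i);print(n,i["K"].tolist(),i["pose"].round(3).tolist())
cv2.imwrite("pics/both0.png",cv2.resize(np.vstack([i["frame"] for i in ims]),(400,600)) if 0 else cv2.resize(ims[1]["frame"],(800,600)))
E
```

```text
pics
{'t': 0.0, 'qpos': array([-1.25399464e+00,  4.23832025e-01,  1.63066683e+00,  5.16344071e-06,
        1.08853792e+00, -1.90090123e-02]), 'qvel': array([ 0.00138633,  0.00190432, -0.00041625,  0.00138545,  0.00079144,
       -0.00022899]), 'joint_torque': array([ 1.44725585e-03, -5.44616818e+01, -2.73659492e+01,  6.46150787e-02,
        2.28370889e-02, -1.25740294e-04]), 'ee_pos': array([ 205.80276102, -589.54309318,  192.81630443]), 'orientation': array([-3.09600426e+00, -5.24772694e-01,  3.29260880e-04]), 'ft_force': array([-0.24508682,  0.15261915, -0.11216672]), 'moment': array([ 0.01187174,  0.00299119, -0.06736149]), 'grasp_force': 0.0, 'width': 87.8903591419781} 18.700000000000003
scene [[377.91671921400825, 0.0, 257.93924107987164], [0.0, 377.91671921400825, 190.86428492935798], [0.0, 0.0, 1.0]] [[0.857, 0.353, -0.375, 825.682], [0.515, -0.598, 0.614, -457.596], [-0.007, -0.72, -0.694, 679.225], [0.0, 0.0, 0.0, 1.0]]
top [[400.9914215196701, 0.0, 251.43159326161938], [0.0, 400.9914215196701, 192.4153539643057], [0.0, 0.0, 1.0]] [[-0.011, -0.989, 0.147, 393.941], [-0.999, 0.006, -0.032, 58.903], [0.031, -0.147, -0.989, 1075.979], [0.0, 0.0, 0.0, 1.0]]
```

View pics/both0.png

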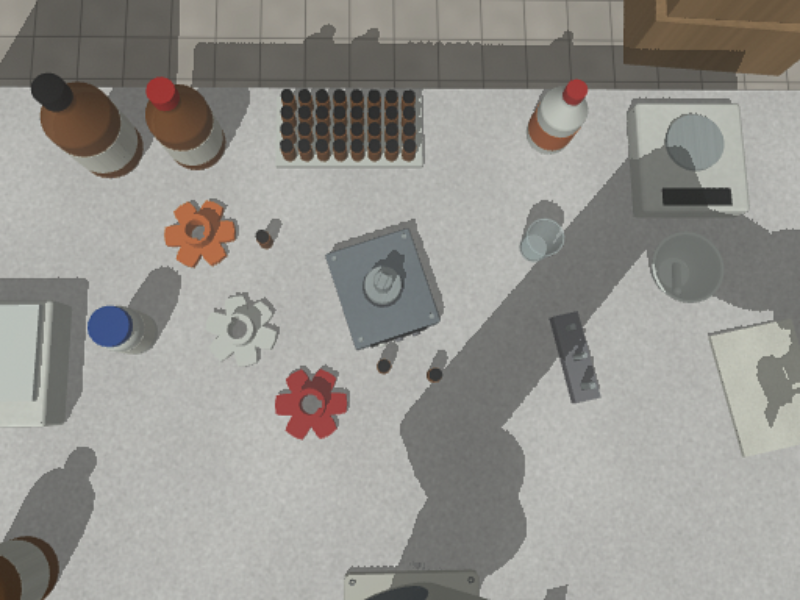

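View pics/scene0.png

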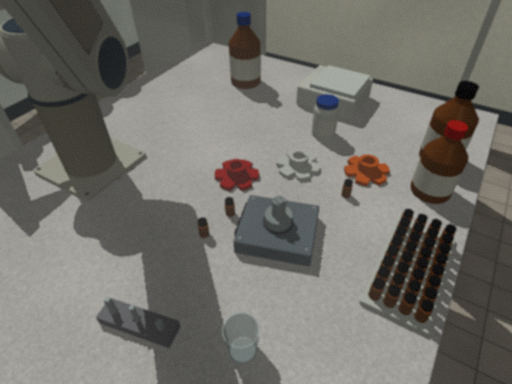

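The top view shows the drive at about (384,290), stand at (576,357), white wheel at (244,328), vials at (264,239), (384,366) and (435,375), and the beaker at (542,240). The scene view shows the same, with the wheel at (299,163), drive at (278,228) and stand at (138,322).

```bash
cat > h.py <<'E'
import numpy as np,cv2
def cloud(i):
    d=i["depth"].astype(float);K=i["K"];v,u=np.mgrid[:d.shape[0],:d.shape[1]]
    p=np.stack([(u-K[0,2])/K[0,0]*d,(v-K[1,2])/K[1,1]*d,d],-1)
    return p@i["pose"][:3,:3].T+i["pose"][:3,3]
def proj(i,P):
    P=np.atleast_2d(P);T=np.linalg.inv(i["pose"]);c=P@T[:3,:3].T+T[:3,3];q=c@i["K"].T
    return q[:,:2]/q[:,2:]
def ray(i,px,z):
    "world point at height z seen at pixel(s) px"
    px=np.atleast_2d(px);r=np.c_[px,np.ones(len(px))]@np.linalg.inv(i["K"]).T@i["pose"][:3,:3].T
    o=i["pose"][:3,3];return o+r*((z-o[2])/r[:,2])[:,None]
def rectify(i,c,z,half,s):
    "picture of plane z around c: s px/mm, columns +x, rows -y (x right, y up)"
    n=int(2*half*s);v,u=np.mgrid[:n,:n];X=c[0]+(u/s-half);Y=c[1]-(v/s-half)
    q=proj(i,np.stack([X,Y,np.full_like(X,z)],-1).reshape(-1,3)).astype(np.float32).reshape(n,n,2)
    return cv2.remap(i["frame"],q[...,0],q[...,1],cv2.INTER_CUBIC)
def load(n): return dict(np.load(n))
E
python3 - <<'E'
from h import *
t=load("top0.npz");s=load("scene0.npz")
from workcell import *
tiles=[]
for n,i in(("top",t),("scene",s)):
    P=cloud(i)
    c={}
    for name,(u,v) in dict(drive=(384,290),stand=(576,357),wheel=(244,328)).items():
        c[name]=ray(t,[u*.64,v*.64],30)[0]
    print(n,{k:v.round(0).tolist() for k,v in c.items()})
    flat=P[(np.abs(P[...,2])<15)&(np.hypot(P[...,0]-500,P[...,1])<250)];print("bench z",np.median(flat[:,2]),flat[:,2].std())
    for name,lo,hi,R in(("drive",36,46,115),("stand",19,29,85)):
        m=(P[...,2]>lo)&(P[...,2]<hi)&(np.hypot(*(P[...,:2]-c[name][:2]).transpose(2,0,1))<R)
        q=P[m];r=cv2.minAreaRect(q[:,:2].astype(np.float32));print(name,m.sum(),np.median(q[:,2]),r)
    for name,lo,hi,R in(("stand",34,80,80),("wheel",33,47,40),("wheel",8,16,75),("drive",64,74,40),("drive",108,118,25)):
        m=(P[...,2]>lo)&(P[...,2]<hi)&(np.hypot(*(P[...,:2]-c[name][:2]).transpose(2,0,1))<R)
        k,l,st,ce=cv2.connectedComponentsWithStats(m.astype(np.uint8))
        for j in range(1,k):
            if st[j,4]>2:
                q=P[l==j];print(name,lo,st[j,4],"px",ce[j].round(1),"mean",q.mean(0).round(1),"max",q.max(0).round(1),"min",q.min(0).round(1))
    for name,z,h in(("stand",45,75),("wheel",40,75),("drive",113,75)):
        tiles.append(cv2.resize(rectify(i,c[name],z,h,2),(266,266)))
cv2.imwrite("pics/t1.png",np.vstack([np.hstack(tiles[:3]),np.hstack(tiles[3:])]))
E
```

```text
top {'drive': [567.0, 40.0, 30.0], 'stand': [451.0, -282.0, 30.0], 'wheel': [505.0, 274.0, 30.0]}
bench z 0.2897524675479417 3.190504175545069
drive 3142 41.058899726397954 ((569.9990234375, 43.16233825683594), (172.8040008544922, 149.7919158935547), 17.902774810791016)
stand 871 23.865374658295195 ((453.12261962890625, -284.12579345703125), (150.1780548095703, 45.97101593017578), 12.273467063903809)
stand 34 19 px [365.4 208.9] mean [ 501.6 -271.7   43.4] max [ 506.7 -267.8   48.5] min [ 496.8 -277.3   34.9]
stand 34 25 px [371.9 227.4] mean [ 452.5 -281.6   56.8] max [ 456.8 -278.4   68.7] min [ 448.5 -286.5   35.1]
stand 34 32 px [377.2 246.3] mean [ 404.4 -292.1   57.8] max [ 410.3 -287.9   68.7] min [ 400.1 -299.8   34.8]
wheel 33 203 px [151.6 210.7] mean [501.8 283.4  40. ] max [527.2 308.4  45.4] min [477.5 257.7  33.2]
wheel 8 930 px [154.3 211.8] mean [501.7 282.2  12.3] max [563.  343.4  15.9] min [443.2 224.8   8. ]
wheel 8 5 px [150.6 204.6] mean [520.9 292.6  11.3] max [522.8 294.6  13.6] min [516.9 289.6   8.5]
wheel 8 4 px [147.8 209.5] mean [507.8 299.4  12.7] max [5
[... 800 characters left out ...]
96.3   53.8] max [ 410.1 -289.1   67.2] min [ 399.5 -301.2   34.1]
stand 34 76 px [132.7 311. ] mean [ 455.  -285.8   55. ] max [ 458.2 -280.3   68.3] min [ 447.5 -289.5   36. ]
stand 34 51 px [158.5 322.3] mean [ 503.2 -274.9   43. ] max [ 507.6 -268.8   48.6] min [ 496.3 -279.6   34.3]
wheel 33 174 px [297.9 155.6] mean [502.  281.1  39. ] max [527.9 309.6  43.2] min [476.5 253.9  33.2]
wheel 8 556 px [297.4 166. ] mean [507.5 270.9  12.3] max [561.6 341.1  15.8] min [441.4 222.4   8.1]
drive 64 305 px [277.5 216.7] mean [574.3  34.6  69.1] max [600.2  72.8  73.4] min [540.4  11.6  64.1]
drive 108 119 px [278.  200.1] mean [570.5  41.1 112.7] max [585.   56.4 116.1] min [556.2  27.7 108.1]
```

View pics/t1.png

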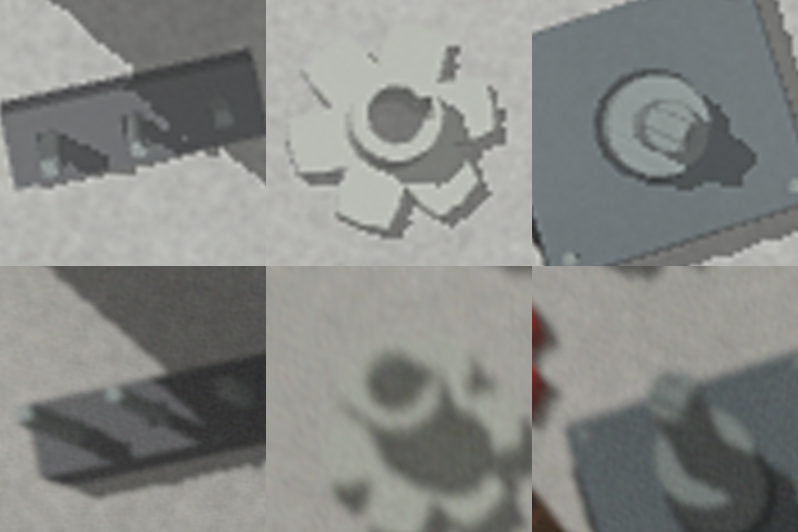

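The rectified tiles show the short pin on the right of the stand and two tall parts at left and middle. The keyway and slot both seem to face right in the tiles (+x), so I'll zoom in.

```bash
python3 - <<'E'
from h import *
from workcell import get_image
t=load("top0.npz");s=load("scene0.npz")
ts=[get_image("top") for _ in range(6)];ss=[get_image("scene") for _ in range(6)]
for n,b,l in(("top",t,ts),("scene",s,ss)):
    b["frame"]=np.mean([i["frame"].astype(float) for i in l],0).astype(np.float32)
    b["depth"]=np.median([i["depth"] for i in l],0)
    np.savez(n+"1.npz",**b)
rows=[]
for b in(t,s):
    r=[]
    for c,z,h in(((404.5,-295.5),66,16),((453.5,-284.5),66,16),((570,43),113,22),((502,283),40,34)):
        im=cv2.resize(rectify(b,c,z,h,200/(2*h)),(200,200));im=(im-im.min())/(im.max()-im.min())*255;r.append(im)
    rows.append(np.hstack(r))
cv2.imwrite("pics/t2.png",np.vstack(rows))
# height map of wheel & shaft from top depth
P=cloud(t)
for c,z0 in(((570,43),113),):
    m=np.hypot(P[...,0]-c[0],P[...,1]-c[1])<22
    v,u=np.where(m);print(u.min(),v.min());print(P[v.min():v.max()+1,u.min():u.max()+1,2].round(0).astype(int))
P=cloud(t)
m=np.hypot(P[...,0]-502,P[...,1]-283)<30
v,u=np.where(m);print(P[v.min():v.max()+1,u.min():u.max()+1,2].round(0).astype(int))
E
```

```text
237 173
[[ 68  68  68  68  69  69 112 114 107  69  69  69  70  68  68  69  41]
 [ 69  70  70  70 111 114 114 112  70  67  69  69  70  69  69  68  70]
 [ 68  69  69 112 113 114 113 112 113 112  57  64  69  69  69  70  71]
 [ 69  70  69 113 114 115 112 114 113 112 113 112 113 113  68  69  69]
 [ 70  67 111 113 113 113 112 115 115 114 114 114 113 114  69  69  69]
 [ 69  69 112 114 113 112 113 113 112 113 114 112 113 113  68  69  68]
 [ 69  69 112 113 113 113 113 112 114 113 113 113 113 113  70  71  70]
 [ 70  70 111 111 113 114 113 113 114 114 113 113 113 114  68  69  70]
 [ 70  69 102 112 113 114 114 113 113 115 113 114 112 112  69  70  68]
 [ 69  69  85 111 114 112 114 114 114 111 113 114 113 107  68  69  68]
 [ 67  69  72 100 113 113 111 113 113 113 112 112 112  87  71  70  69]
 [ 67  70  70  85 100 108 112 113 112 112 112 107  93  69  69  66  70]
 [ 68  70  70  71  86  95 100 104 105 103  99  92  74  69  68  68  68]
 [ 72  68  71  68  70  80  88  88  90  89  83  76  71  69  70  69  69]
 [ 68  69  70  69  68  70  71  73  75  73  70  68  68  69  69  70  70]
 [ 70  69  70  70  70  69  
[... 1255 characters left out ...]
7 22  3  0  2  2  1  0  1 40 38 39 42 41 29 19 11 11 12]
 [13 39 41 40 42 40 41 18 -1  0  0 -1 41 42 40 40 38 40 34 24 14 12 12 14]
 [12 12 40 41 41 39 40 40 40 40 39 39 41 41 40 40 39 36 26 16 12 12 15 12]
 [12 12 13 39 40 41 40 40 40 40 41 40 41 41 42 41 36 28 18 12 13 13 12 13]
 [12 12 12 12 11 40 39 40 40 42 40 41 41 39 40 33 23 15 13 12 12 14 13 12]
 [12 12 12 12 13 13 14 39 41 38 41 39 36 31 26 19 13 12 11 13 13 13 13 13]
 [12 13 11 13 12 13 12 12 13 11 12 15 17 12 14 12 12 12 12 13 11 13 11 11]
 [14 12 13 13 14 12 13 11 12 14 13 13 15 12 11 11 13 14 12 13 12  8  2 -1]][ WARN:0@4.067] global loadsave.cpp:1063 imwrite_ Unsupported depth image for selected encoder is fallbacked to CV_8U.
```

View pics/t2.png

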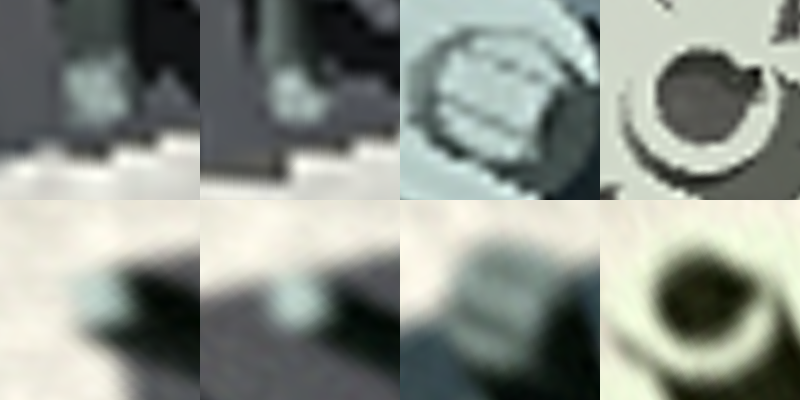

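The left tall part shows about 36% more width than the middle one in both views, so it is the square key. On the shaft the slot points right and down in the tile (+x, −y), about −27°. The wheel's notch points right and up, about +22°. Next I'll fit both by model.

```bash
cat >> h.py <<'E'
from scipy.optimize import minimize
def fitmask(i,c,z,inside,thr,R,ang0,S=4):
    "fit (x,y,angle) of planar shape inside(r-frame X,Y) at height z to mask depth-height>thr"
    P=cloud(i);m=P[...,2]>thr
    u0,v0=proj(i,[c[0],c[1],z])[0].astype(int);w=R
    sub=(np.arange(S)+.5)/S-.5
    us=(np.arange(u0-w,u0+w+1)[:,None]+sub).ravel();vs=(np.arange(v0-w,v0+w+1)[:,None]+sub).ravel()
    U,V=np.meshgrid(us,vs);W=ray(i,np.c_[U.ravel(),V.ravel()],z)
    obs=m[v0-w:v0+w+1,u0-w:u0+w+1].astype(float)
    def cost(p):
        d=W[:,:2]-p[:2];ca,sa=np.cos(p[2]),np.sin(p[2])
        f=inside(d[:,0]*ca+d[:,1]*sa,-d[:,0]*sa+d[:,1]*ca).reshape(len(vs),len(us))
        f=f.reshape(2*w+1,S,2*w+1,S).mean((1,3))
        return ((f-obs)**2).sum()
    best=min((minimize(cost,[c[0],c[1],a],method="Nelder-Mead",options=dict(initial_simplex=np.array([[c[0],c[1],a],[c[0]+3,c[1],a],[c[0],c[1]+3,a],[c[0],c[1],a+.3]]))) for a in ang0),key=lambda r:r.fun)
    return best.x[:2].round(2),np.degrees(best.x[2]).round(1),round(best.fun,2)
shaft=lambda X,Y:(np.hypot(X,Y)<15)&~((X>9.5)&(abs(Y)<5.9))
boss=lambda X,Y:(np.hypot(X,Y)<26)&(np.hypot(X,Y)>16.25)&~((X>0)&(X<21.5)&(abs(Y)<6.25))
key=lambda X,Y:(abs(X)<5)&(abs(Y)<5)
E
python3 - <<'E'
from h import *
t=load("top1.npz");s=load("scene1.npz")
A=np.radians([-70,-50,-30,-10,10,30,50,70])
for n,i in(("top",t),("scene",s)):
    for thr in(109,110.5): print(n,"shaft",fitmask(i,(570,43),112.5,shaft,thr,11,A))
    for thr in(36,38): print(n,"boss",fitmask(i,(502,283),40,boss,thr,16,A))
    for thr in(60,62): print(n,"key",fitmask(i,(404,-295),66,key,thr,5,[.21]))
    for thr in(60,): print(n,"pin",fitmask(i,(453,-284),66,key,thr,5,[.21]))
rows=[]
for c,z,h in(((570,43),113,20),((502,283),40,32)):
    im=rectify(t,c,z,h,390/(2*h));rows.append((im-im.min())/(im.max()-im.min())*255)
cv2.imwrite("pics/t3.png",np.hstack([r[:390,:390] for r in rows]).astype(np.uint8))
E
```

```text
top shaft (array([571.37,  43.97]), np.float64(-25.9), np.float64(2.29))
top shaft (array([571.37,  43.97]), np.float64(-25.9), np.float64(2.29))
top boss (array([502.63, 283.66]), np.float64(12.0), np.float64(7.76))
top boss (array([502.92, 283.71]), np.float64(13.4), np.float64(9.64))
top key (array([ 404.27, -293.07]), np.float64(12.9), np.float64(2.43))
top key (array([ 404.48, -293.46]), np.float64(17.0), np.float64(1.28))
top pin (array([ 452.78, -282.72]), np.float64(-0.2), np.float64(1.11))
scene shaft (array([571.01,  41.53]), np.float64(-27.1), np.float64(7.06))
scene shaft (array([570.8 ,  41.68]), np.float64(-23.1), np.float64(4.66))
scene boss (array([501.82, 282.15]), np.float64(10.0), np.float64(29.03))
scene boss (array([501.34, 282.56]), np.float64(11.2), np.float64(14.76))
scene key (array([ 406.03, -296.03]), np.float64(16.5), np.float64(7.74))
scene key (array([ 405.29, -295.74]), np.float64(15.3), np.float64(2.41))
scene pin (array([ 454.67, -285.51]), np.float64(36.9), np.float64(4.74))
```

View pics/t3.png

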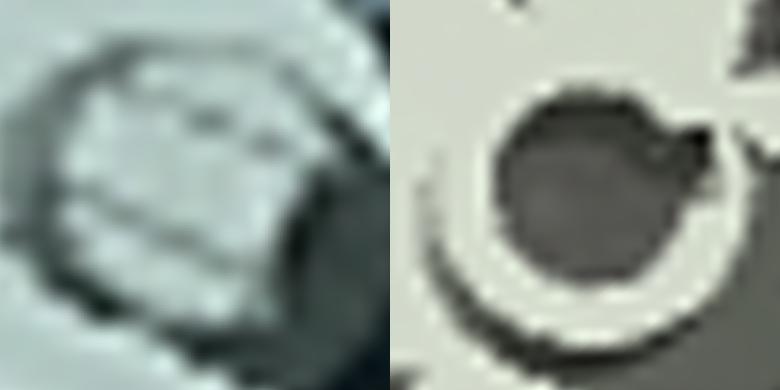

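The shaft slot line runs from (75,185) to (240,265), giving −26°. The wheel notch sits around (712,152) against the bore centre (590,185), giving 13–15°. Now I'll plan the move to the key.

```bash
cat > plan.py <<'E'
import sys,numpy as np
from scipy.spatial.transform import Rotation as R
def rows(p0,R0,p1,th,n,hold=0):
    "rows from pose p0,R0 to p1 with tool down and tool-x at angle th (deg); groups of 5"
    c,s=np.cos(np.radians(th)),np.sin(np.radians(th))
    R1=R.from_matrix(np.array([[c,s,0],[s,-c,0],[0,0,-1]]).T)
    p0=np.array(p0,float);p1=np.array(p1,float);rv=(R0.inv()*R1).as_rotvec()
    f=np.r_[0.5-0.5*np.cos(np.pi*np.arange(1,n+1)/n)] if n>5 else np.arange(1,n+1)/n
    f=np.r_[f,[1]*hold];pb,Rb=p0,R0
    for k in range(0,len(f),5):
        out=[]
        for g in f[k:k+5]:
            p=p0+(p1-p0)*g;q=R0*R.from_rotvec(rv*g)
            out.append([Rb.inv().apply(p-pb).round(1).tolist(),(Rb.inv()*q).as_rotvec().round(3).tolist()]);pl,ql=p,q
        print(out);pb,Rb=pl,ql
def down(th):
    c,s=np.cos(np.radians(th)),np.sin(np.radians(th));return R.from_matrix(np.array([[c,s,0],[s,-c,0],[0,0,-1]]).T)
E
python3 - <<'E'
from plan import *
rows([206,-590,193.6],R.from_rotvec([-3.096,-.5248,.0003]),[404.7,-294.7,110],12.4,15)
E
```

```text
[[[3.1, -2.3, 0.9], [-0.0, 0.0, 0.001]], [[12.3, -9.2, 3.6], [-0.0, 0.0, 0.005]], [[27.2, -20.4, 8.0], [-0.0, 0.0, 0.011]], [[47.1, -35.3, 13.9], [-0.0, 0.0, 0.02]], [[71.2, -53.3, 21.0], [-0.0, 0.0, 0.03]]]
[[[26.6, -21.2, 8.0], [-0.0, 0.0, 0.011]], [[55.1, -43.8, 16.6], [-0.0, 0.0, 0.024]], [[84.2, -67.0, 25.3], [-0.0, 0.0, 0.036]], [[112.6, -89.7, 33.9], [-0.001, 0.0, 0.048]], [[139.2, -110.8, 41.9], [-0.001, 0.0, 0.06]]]
[[[22.4, -20.1, 7.1], [-0.0, 0.0, 0.01]], [[40.9, -36.8, 12.9], [-0.0, 0.0, 0.018]], [[54.7, -49.2, 17.3], [-0.0, 0.0, 0.025]], [[63.3, -56.9, 20.0], [-0.0, 0.0, 0.029]], [[66.2, -59.5, 20.9], [-0.0, 0.0, 0.03]]]
```

Call:
servo_tool([
  [[3.1, -2.3, 0.9], [0, 0, 0.001]],
  [[12.3, -9.2, 3.6], [0, 0, 0.005]],
  [[27.2, -20.4, 8.0], [0, 0, 0.011]],
  [[47.1, -35.3, 13.9], [0, 0, 0.02]],
  [[71.2, -53.3, 21.0], [0, 0, 0.03]],
], grip=-1)

```text
t: 1.12
ee_pos: [256.0, -515.6, 172.4]
orientation: [3.105, 0.475, 0.0]
ft_force: [1.1, 0.3, 0.7]
width: 87.9
grasp_force: 0.0
```

Call:
servo_tool([
  [[26.6, -21.2, 8.0], [0, 0, 0.011]],
  [[55.1, -43.8, 16.6], [0, 0, 0.024]],
  [[84.2, -67.0, 25.3], [0, 0, 0.036]],
  [[112.6, -89.7, 33.9], [0, 0, 0.048]],
  [[139.2, -110.8, 41.9], [0, 0, 0.06]],
])

```text
t: 1.53
ee_pos: [355.6, -366.0, 130.2]
orientation: [-3.118, -0.384, 0.0]
ft_force: [1.0, -0.8, -0.1]
width: 87.8
grasp_force: 0.0
```

Call:
servo_tool([
  [[22.4, -20.1, 7.1], [0, 0, 0.01]],
  [[40.9, -36.8, 12.9], [0, 0, 0.018]],
  [[54.7, -49.2, 17.3], [0, 0, 0.025]],
  [[63.3, -56.9, 20.0], [0, 0, 0.029]],
  [[66.2, -59.5, 20.9], [0, 0, 0.03]],
])

```text
t: 1.95
ee_pos: [405.1, -292.4, 109.2]
orientation: [-3.122, -0.341, 0.001]
ft_force: [-0.0, -0.1, 0.3]
width: 87.7
grasp_force: 0.0
```

Call:
servo_tool([
  [[-0.4, 1.0, 10], [0, 0, 0]],
  [[-0.8, 2, 25], [0, 0, 0]],
  [[-0.8, 2, 40], [0, 0, 0]],
  [[-0.8, 2, 51], [0, 0, 0]],
  [[-0.8, 2, 55], [0, 0, 0]],
])

```text
t: 2.37
ee_pos: [403.1, -296.8, 53.0]
orientation: [-3.122, -0.337, 0.003]
ft_force: [-0.3, 1.1, -0.1]
width: 87.6
grasp_force: 0.0
```

```bash
python3 - <<'E'
from h import *
from workcell import *
print(ctrl.get_obs()["ee_pos"],ctrl.get_obs()["ft_force"])
s=get_image("scene");t=get_image("top");np.savez("s2.npz",**s);np.savez("t2.npz",**t)
a=cv2.resize(s["frame"][230:370,50:210],(640,560),interpolation=cv2.INTER_CUBIC);cv2.imwrite("pics/g1.png",a)
E
```

```text
[ 403.05596118 -296.81010243   52.97892428] [-0.3147203   1.06728912 -0.13641054]
```

View pics/g1.png

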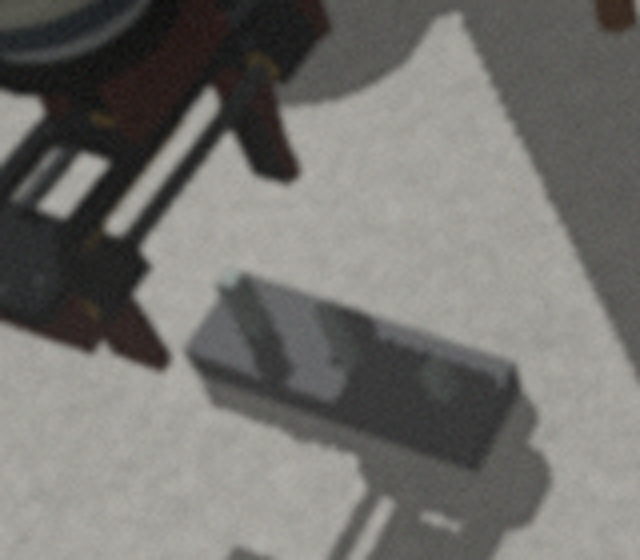

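The crop shows the open fingers straddling the key: fingertips at (165,365) and (290,178), key head at (232,275), so it is centred to within about 2 mm.

Call:
servo_tool([
  [[0, 0, 0], [0, 0, 0]],
  [[0, 0, 0], [0, 0, 0]],
])

```text
t: 2.63
ee_pos: [404.7, -297.5, 55.3]
orientation: [3.123, 0.338, 0.001]
ft_force: [0.6, 0.1, 0.3]
width: 87.8
grasp_force: 0.0
```

```bash
python3 - <<'E'
from h import *
s=load("s2.npz");t=load("t2.npz");P=cloud(s)
for z in (403.1,-296.8,53),(404.7,-294.7,66): print(proj(s,z))
# finger points in scene: 40..64 height near TCP
m=(P[...,2]>50)&(P[...,2]<75)&(np.hypot(P[...,0]-404,P[...,1]+295)<75)
k,l,st,ce=cv2.connectedComponentsWithStats(m.astype(np.uint8))
for j in range(1,k):
    if st[j,4]>5: q=P[l==j];print(st[j,4],ce[j].round(1),q.mean(0).round(1),q.min(0).round(1),q.max(0).round(1))
E
```

```text
[[107.87313774 302.96560544]]
[[107.34626024 298.77993424]]
66 [108.1 301.2] [ 406.  -296.    60.7] [ 400.1 -301.    50.3] [ 410.4 -289.2   67.6]
51 [131.8 309.1] [ 454.5 -285.5   61. ] [ 448.6 -289.9   51. ] [ 458.3 -279.8   67.1]
```

Call:
servo_tool([
  [[0.8, -1.6, 0], [0, 0, 0]],
  [[0.8, -1.6, 0], [0, 0, 0]],
])

```text
t: 2.8
ee_pos: [405.2, -295.3, 55.3]
orientation: [3.123, 0.338, 0.001]
ft_force: [-0.6, 0.8, -0.4]
width: 87.7
grasp_force: 0.0
```

Call:
servo_tool([
  [[0, 0, 0], [0, 0, 0]],
  [[0, 0, 0], [0, 0, 0]],
  [[0, 0, 0], [0, 0, 0]],
  [[0, 0, 0], [0, 0, 0]],
  [[0, 0, 0], [0, 0, 0]],
], grip=0.7)

```text
t: 3.22
ee_pos: [404.9, -295.3, 54.8]
orientation: [-3.123, -0.338, -0.0]
ft_force: [-0.2, 0.3, 0.2]
width: 57.9
grasp_force: 0.0
```

Call:
servo_tool([
  [[0, 0, 0], [0, 0, 0]],
  [[0, 0, 0], [0, 0, 0]],
  [[0, 0, 0], [0, 0, 0]],
  [[0, 0, 0], [0, 0, 0]],
  [[0, 0, 0], [0, 0, 0]],
], grip=1)

```text
t: 3.63
ee_pos: [404.8, -295.3, 54.8]
orientation: [-3.123, -0.338, 0.0]
ft_force: [0.6, 0.2, 0.3]
width: 24.5
grasp_force: 0.0
```

Call:
servo_tool([
  [[0, 0, 0], [0, 0, 0]],
  [[0, 0, 0], [0, 0, 0]],
  [[0, 0, 0], [0, 0, 0]],
  [[0, 0, 0], [0, 0, 0]],
])

```text
t: 3.97
ee_pos: [404.8, -295.3, 54.8]
orientation: [-3.123, -0.338, 0.0]
ft_force: [-0.5, -0.3, 0.3]
width: 0.8
grasp_force: 0.0
```

```bash
python3 - <<'E'
from h import *
from workcell import *
s=get_image("scene");t=get_image("top");np.savez("s2.npz",**s);np.savez("t2.npz",**t)
a=cv2.resize(s["frame"][230:370,50:210],(457,400),interpolation=cv2.INTER_CUBIC)
b=cv2.resize(t["frame"][150:290,300:420],(343,400),interpolation=cv2.INTER_CUBIC);cv2.imwrite("pics/g2.png",np.hstack([a,b]))
for n,i in(("s",s),("t",t)):
    P=cloud(i)
    m=(P[...,2]>40)&(P[...,2]<100)&(np.hypot(P[...,0]-404,P[...,1]+295)<75)
    k,l,st,ce=cv2.connectedComponentsWithStats(m.astype(np.uint8))
    for j in range(1,k):
        if st[j,4]>5: q=P[l==j];print(n,st[j,4],ce[j].round(1),q.mean(0).round(1),q.min(0).round(1),q.max(0).round(1))
E
```

```text
s 174 [106.5 298.3] [ 408.7 -297.1   74.6] [ 394.9 -306.9   40.2] [ 417.7 -284.4   99.8]
s 68 [132.4 310.4] [ 454.9 -285.8   57. ] [ 448.2 -289.7   40.6] [ 458.  -280.3   68.4]
t 22 [372.3 227.3] [ 452.8 -281.8   59. ] [ 448.6 -287.7   40.1] [ 456.9 -278.6   68.9]
t 16 [376.8 246.5] [ 404.  -290.2   60.1] [ 400.2 -294.    48.4] [ 407.9 -288.5   69. ]
```

View pics/g2.png

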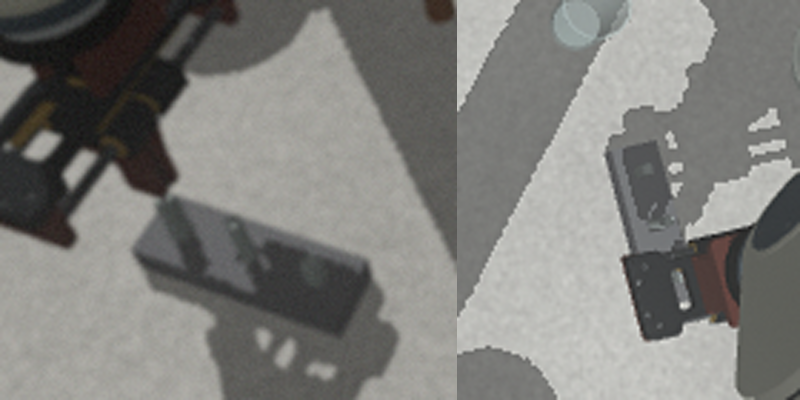

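The left tile shows the shut fingertips near (160,192), right at the key head (170,203). They are either just above it or behind it. I'll read the depth there.

```bash
python3 - <<'E'
from h import *
s=load("s2.npz");P=cloud(s)
for v in range(284,306): print(v,[tuple(P[v,u].round(0).astype(int).tolist()) for u in range(100,116,2)])
E
```

```text
284 [(414, -297, 126), (416, -295, 124), (414, -292, 118), (413, -288, 113), (412, -285, 107), (338, -250, 0), (341, -248, -1), (344, -246, -1)]
285 [(417, -299, 128), (416, -296, 123), (414, -292, 115), (413, -289, 111), (412, -286, 105), (340, -252, 0), (342, -249, -2), (348, -248, 1)]
286 [(416, -300, 124), (416, -297, 121), (414, -293, 113), (414, -290, 109), (413, -287, 105), (341, -253, -1), (346, -252, 1), (349, -249, -1)]
287 [(416, -300, 122), (416, -297, 118), (413, -293, 110), (414, -291, 108), (414, -288, 103), (413, -284, 98), (347, -253, 0), (351, -251, 0)]
288 [(417, -302, 122), (416, -298, 117), (415, -295, 111), (413, -291, 104), (826, -458, 679), (413, -285, 95), (348, -254, -1), (352, -253, 0)]
289 [(418, -303, 121), (417, -299, 115), (416, -296, 111), (412, -292, 101), (414, -289, 99), (414, -286, 95), (350, -256, 0), (355, -255, 1)]
290 [(416, -303, 116), (418, -301, 115), (416, -297, 108), (412, -293, 99), (413, -290, 95), (415, -287, 94), (351, -257, -2), (357, -257, 2)]
291 [(416, -304, 114), (416, -301, 111), (416, -298, 106), (414, -294, 99), (414, -291, 94)
[... 1305 characters left out ...]
25)]
301 [(351, -288, 1), (354, -286, 0), (402, -300, 64), (405, -299, 65), (408, -297, 65), (408, -294, 59), (407, -290, 54), (391, -281, 25)]
302 [(353, -290, 1), (355, -288, 0), (401, -301, 61), (405, -300, 62), (411, -299, 67), (408, -295, 58), (408, -292, 53), (392, -282, 24)]
303 [(353, -291, -1), (360, -290, 3), (361, -287, 0), (406, -301, 61), (408, -299, 61), (408, -296, 56), (408, -292, 51), (393, -283, 23)]
304 [(356, -293, 1), (358, -290, -1), (378, -295, 23), (402, -300, 54), (407, -299, 56), (409, -297, 54), (407, -293, 47), (408, -290, 43)]
305 [(357, -294, 0), (361, -292, 0), (380, -296, 23), (401, -301, 50), (406, -299, 52), (410, -298, 53), (409, -294, 48), (408, -291, 41)]
```

The depth shows the shut tips at z≈87 right above the key (head at 67), while the state says 55. So the real tips stand about 31 mm higher than the reported TCP. I'll open, go 30 mm lower and check again.

Call:
servo_tool([
  [[0, 0, 0], [0, 0, 0]],
  [[0, 0, 0], [0, 0, 0]],
  [[0, 0, 0], [0, 0, 0]],
  [[0, 0, 0], [0, 0, 0]],
  [[0, 0, 0], [0, 0, 0]],
], grip=-0.1)

```text
t: 4.48
ee_pos: [404.8, -295.3, 54.8]
orientation: [3.123, 0.338, 0.0]
ft_force: [-0.3, -0.9, 0.4]
width: 30.4
grasp_force: 0.0
```

Call:
servo_tool([
  [[0, 0, 0], [0, 0, 0]],
  [[0, 0, 0], [0, 0, 0]],
  [[0, 0, 5], [0, 0, 0]],
  [[0, 0, 10], [0, 0, 0]],
  [[0, 0, 15], [0, 0, 0]],
])

```text
t: 4.9
ee_pos: [404.8, -295.2, 39.2]
orientation: [-3.123, -0.338, 0.0]
ft_force: [-1.6, -0.2, -0.2]
width: 48.0
grasp_force: 0.0
```

Call:
servo_tool([
  [[0, 0, 5], [0, 0, 0]],
  [[0, 0, 10], [0, 0, 0]],
  [[0, 0, 15], [0, 0, 0]],
  [[0, 0, 15], [0, 0, 0]],
])

```text
t: 5.23
ee_pos: [404.2, -294.8, 23.6]
orientation: [-3.122, -0.338, 0.002]
ft_force: [-0.1, 0.7, 0.8]
width: 48.0
grasp_force: 0.0
```

```bash
python3 - <<'E'
from h import *
from workcell import *
o=ctrl.get_obs();print(o["ee_pos"],o["ft_force"],o["width"],o["qpos"])
s=get_image("scene");np.savez("s2.npz",**s)
P=cloud(s)
m=(P[...,2]>30)&(P[...,2]<110)&(np.hypot(P[...,0]-404,P[...,1]+295)<75)
k,l,st,ce=cv2.connectedComponentsWithStats(m.astype(np.uint8))
for j in range(1,k):
    if st[j,4]>5: q=P[l==j];print(st[j,4],ce[j].round(1),q.mean(0).round(1),q.min(0).round(1),q.max(0).round(1), q[q[:,2]<q[:,2].min()+5].mean(0).round(1))
E
```

```text
[ 404.20390508 -294.81196253   23.61556652] [-0.10061599  0.7142127   0.78978069] 47.9637655193548 [-6.53940688e-01  5.20363948e-01  1.99635132e+00 -2.65915722e-05
  6.26731007e-01  7.01016996e-01]
211 [115.4 282.8] [ 403.1 -268.1   81. ] [ 387.4 -273.7   51.4] [ 410.1 -257.6  109.9] [ 402.3 -269.1   54.5]
117 [109.6 303.9] [ 406.5 -296.2   51.5] [ 399.8 -301.3   30.3] [ 410.6 -289.4   68.2] [ 407.3 -295.7   32.5]
166 [ 96.9 311.6] [ 416.  -324.6   77.5] [ 400.  -331.    53.8] [ 422.8 -316.3  105.5] [ 416.  -323.7   56.5]
84 [133.  311.6] [ 455.1 -285.9   53. ] [ 448.6 -290.    30.6] [ 458.6 -280.    67.4] [ 456.  -285.8   32.6]
```

Tips are now at z≈53 on both sides of the key, centred on it. Closing.

Call:
servo_tool([
  [[0, 0, 0], [0, 0, 0]],
  [[0, 0, 0], [0, 0, 0]],
  [[0, 0, 0], [0, 0, 0]],
  [[0, 0, 0], [0, 0, 0]],
  [[0, 0, 0], [0, 0, 0]],
], grip=1)

```text
t: 5.7
ee_pos: [405.0, -295.4, 25.0]
orientation: [3.123, 0.338, 0.0]
ft_force: [-0.2, 0.3, 0.3]
width: 18.2
grasp_force: 0.0
```

Call:
servo_tool([
  [[0, 0, 0], [0, 0, 0]],
  [[0, 0, 0], [0, 0, 0]],
  [[0, 0, 0], [0, 0, 0]],
])

```text
t: 5.95
ee_pos: [404.9, -295.4, 24.9]
orientation: [3.123, 0.338, 0.0]
ft_force: [-0.9, -0.4, 1.4]
width: 9.6
grasp_force: 30.0
```

Key is gripped (width 9.6, 30 N, little side force). Lift and plan the carry.

Call:
servo_tool([
  [[0, 0, -3], [0, 0, 0]],
  [[0, 0, -10], [0, 0, 0]],
  [[0, 0, -25], [0, 0, 0]],
  [[0, 0, -45], [0, 0, 0]],
  [[0, 0, -70], [0, 0, 0]],
])

```text
t: 6.37
ee_pos: [404.0, -294.6, 95.0]
orientation: [-3.122, -0.338, 0.003]
ft_force: [-0.4, 0.1, -0.5]
width: 9.4
grasp_force: 30.0
```

Call:
servo_tool([
  [[0, 0, -25], [0, 0, 0]],
  [[0, 0, -45], [0, 0, 0]],
  [[0, 0, -55], [0, 0, 0]],
  [[0, 0, -60], [0, 0, 0]],
])

```text
t: 6.7
ee_pos: [405.5, -295.8, 156.7]
orientation: [3.121, 0.338, 0.003]
ft_force: [0.7, 0.3, -0.7]
width: 9.4
grasp_force: 30.0
```

```bash
python3 - <<'E'
from plan import *
from workcell import *
o=ctrl.get_obs();print(o["ee_pos"],o["ft_force"],o["width"],o["grasp_force"])
rows([404.9,-295.3,155],down(12.4),[585.9,35.6,155],-26,15,2)
E
```

```text
[ 405.51696867 -295.81270058  156.6599628 ] [ 0.66842535  0.33940535 -0.70897973] 9.367536357043997 29.995531509630382
[[[2.7, -3.1, 0.0], [0.0, 0.0, 0.007]], [[10.7, -12.3, 0.0], [0.0, 0.0, 0.029]], [[23.7, -27.1, 0.0], [0.0, 0.0, 0.064]], [[41.0, -47.0, 0.0], [0.0, 0.0, 0.111]], [[62.0, -71.1, 0.0], [0.0, 0.0, 0.168]]]
[[[18.8, -30.7, 0.0], [0.0, 0.0, 0.064]], [[38.9, -63.6, 0.0], [0.0, 0.0, 0.133]], [[59.5, -97.2, 0.0], [0.0, 0.0, 0.203]], [[79.7, -130.1, 0.0], [0.0, 0.0, 0.271]], [[98.5, -160.8, 0.0], [0.0, 0.0, 0.335]]]
[[[6.8, -31.2, 0.0], [0.0, 0.0, 0.057]], [[12.4, -56.9, 0.0], [0.0, 0.0, 0.104]], [[16.6, -76.2, 0.0], [0.0, 0.0, 0.139]], [[19.2, -88.1, 0.0], [0.0, 0.0, 0.16]], [[20.1, -92.1, 0.0], [0.0, 0.0, 0.168]]]
[[[0.0, 0.0, 0.0], [0.0, 0.0, 0.0]], [[0.0, 0.0, 0.0], [0.0, 0.0, 0.0]]]
```

Call:
servo_tool([
  [[2.7, -3.1, 0], [0, 0, 0.007]],
  [[10.7, -12.3, 0], [0, 0, 0.029]],
  [[23.7, -27.1, 0], [0, 0, 0.064]],
  [[41, -47, 0], [0, 0, 0.111]],
  [[62, -71.1, 0], [0, 0, 0.168]],
])

```text
t: 7.12
ee_pos: [449.4, -211.7, 153.2]
orientation: [-3.14, -0.068, 0.004]
ft_force: [0.1, -0.1, -1.2]
width: 9.8
grasp_force: 30.0
```

Call:
servo_tool([
  [[18.8, -30.7, 0], [0, 0, 0.064]],
  [[38.9, -63.6, 0], [0, 0, 0.133]],
  [[59.5, -97.2, 0], [0, 0, 0.203]],
  [[79.7, -130.1, 0], [0, 0, 0.271]],
  [[98.5, -160.8, 0], [0, 0, 0.335]],
])

```text
t: 7.53
ee_pos: [540.6, -44.8, 153.1]
orientation: [-3.108, 0.455, 0.004]
ft_force: [0.6, -0.1, -0.0]
width: 9.4
grasp_force: 30.0
```

Call:
servo_tool([
  [[6.8, -31.2, 0], [0, 0, 0.057]],
  [[12.4, -56.9, 0], [0, 0, 0.104]],
  [[16.6, -76.2, 0], [0, 0, 0.139]],
  [[19.2, -88.1, 0], [0, 0, 0.16]],
  [[20.1, -92.1, 0], [0, 0, 0.168]],
])

```text
t: 7.95
ee_pos: [586.0, 37.5, 152.9]
orientation: [3.06, -0.707, -0.004]
ft_force: [0.9, -0.8, 0.0]
width: 9.3
grasp_force: 30.0
```

Call:
servo_tool([
  [[0, 0, 0], [0, 0, 0]],
  [[0, 0, 0], [0, 0, 0]],
  [[0, 0, 0], [0, 0, 0]],
])

```text
t: 8.2
ee_pos: [585.4, 34.6, 154.2]
orientation: [3.06, -0.709, -0.002]
ft_force: [-0.6, 0.2, -0.6]
width: 9.2
grasp_force: 30.0
```

```bash
python3 - <<'E'
from h import *
from workcell import *
o=ctrl.get_obs();print(o["ee_pos"],o["orientation"],o["ft_force"],o["width"],o["grasp_force"])
s=get_image("scene");np.savez("s3.npz",**s);t=get_image("top");np.savez("t3.npz",**t)
a=cv2.resize(s["frame"][150:250,230:330],(400,400),interpolation=cv2.INTER_CUBIC)
b=cv2.resize(t["frame"][130:230,195:295],(400,400),interpolation=cv2.INTER_CUBIC);cv2.imwrite("pics/g3.png",np.hstack([a,b]))
E
```

```text
[585.40262709  34.63725132 154.15087028] [ 3.05994554e+00 -7.09215681e-01 -2.04565306e-03] [-0.55250834  0.18114965 -0.58178576] 9.19070065296881 29.99546810053289
```

View pics/g3.png

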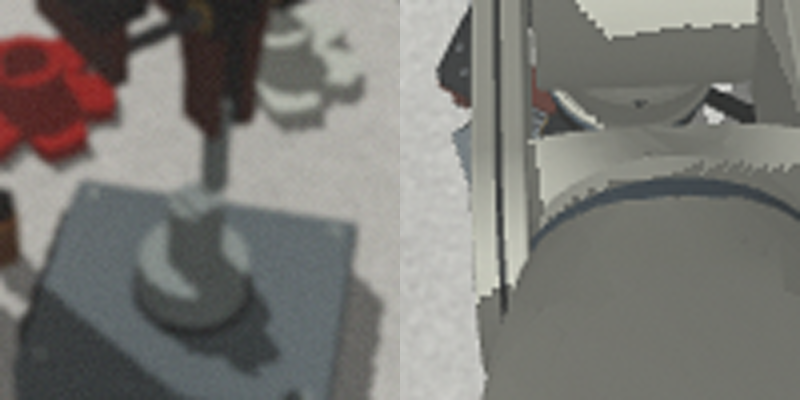

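The scene tile shows the key hanging straight from the fingers, foot at (214,190), just behind the shaft top at (197,205). I'll measure both in the same depth picture.

```bash
cat >> h.py <<'E'
from scipy.optimize import least_squares
def circ(P,c,r,lo,hi,rad):
    m=(P[...,2]>lo)&(P[...,2]<hi)&(np.hypot(P[...,0]-c[0],P[...,1]-c[1])<rad);q=P[m]
    f=least_squares(lambda p:np.hypot(q[:,0]-p[0],q[:,1]-p[1])-r,c,loss="soft_l1");return f.x.round(2),m.sum()
def box(P,c,th,lo,hi,rad=12):
    "centre of 10 mm square bar, flats at th deg, from its visible faces"
    m=(P[...,2]>lo)&(P[...,2]<hi)&(np.hypot(P[...,0]-c[0],P[...,1]-c[1])<rad);q=P[m][:,:2]
    C,S=np.cos(np.radians(th)),np.sin(np.radians(th))
    def f(p):
        d=q-p;a=np.abs(d[:,0]*C+d[:,1]*S);b=np.abs(-d[:,0]*S+d[:,1]*C);return np.maximum(a,b)-5
    return least_squares(f,c,loss="soft_l1").x.round(2),m.sum()
E
python3 - <<'E'
from h import *
from workcell import *
l=[get_image("scene") for _ in range(4)]
s=l[0];s["depth"]=np.median([i["depth"] for i in l],0);P=cloud(s)
print(ctrl.get_obs()["ee_pos"])
print("shaft",circ(P,np.array([571,42.]),15,75,108,19))
k,n=box(P,np.array([586,35.]),-26,140,162);print("key",k,n)
for z in(142,147,152,157): print(z,box(P,k,-26,z-3,z+3))
s0=load("scene1.npz");P0=cloud(s0)
print("key stand",box(P0,np.array([404.9,-295.4]),12.3,30,64)); print("shaft0",circ(P0,np.array([571,42.]),15,75,108,19))
E
```

```text
[586.15864473  34.91402584 154.92180508]
shaft (array([567.84,  43.32]), np.int64(150))
key [584.23  35.02] 57
142 (array([584.26,  35.15]), np.int64(16))
147 (array([584.09,  35.3 ]), np.int64(16))
152 (array([584.19,  34.92]), np.int64(14))
157 (array([584.38,  34.83]), np.int64(15))
key stand (array([ 403.46, -295.21]), np.int64(91))
shaft0 (array([567.81,  43.29]), np.int64(148))
```

```bash
python3 - <<'E'
from h import *
P=cloud(load("scene1.npz"));c=np.array([571,42.5])
m=(P[...,2]>74)&(P[...,2]<109)&(np.hypot(P[...,0]-c[0],P[...,1]-c[1])<20);q=P[m]
az=(np.degrees(np.arctan2(q[:,1]-c[1],q[:,0]-c[0]))+26+180)%360-180
r=np.hypot(q[:,0]-c[0],q[:,1]-c[1])
for a in range(-110,60,10):
    k=(az>a)&(az<=a+10)
    if k.any(): print(a-26,k.sum(),np.median(r[k]).round(1),r[k].std().round(1))
for lim in(25,30):
    x=c
    for _ in range(4):
        az=(np.degrees(np.arctan2(q[:,1]-x[1],q[:,0]-x[0]))+26+180)%360-180
        k=(abs(az)>lim); x=least_squares(lambda p:np.hypot(q[k,0]-p[0],q[k,1]-p[1])-15,x,loss="soft_l1").x
    print(lim,x,k.sum())
# edge bounds of the shaft's silhouette, perpendicular to view
print(circ(P,np.array([570.,42]),30,55,66,35))
E
```

```text
-136 4 14.7 0.2
-126 8 14.9 0.2
-116 12 14.5 0.3
-106 12 14.2 0.2
-96 11 14.3 0.3
-86 11 14.0 0.4
-76 11 14.2 0.4
-66 14 13.9 0.3
-56 9 13.9 0.3
-46 4 8.6 0.2
-36 7 8.1 0.4
-26 4 8.5 0.4
-16 8 8.2 0.5
-6 18 10.7 2.3
4 14 11.0 1.4
14 4 14.1 1.8
24 1 14.4 0.0
25 [569.37820653  43.25641686] 118
30 [569.58518229  43.28464221] 100
(array([569.42,  43.28]), np.int64(101))
```

```bash
python3 - <<'E'
from h import *
P=cloud(load("scene1.npz"));c=np.array([569.5,43.3])
m=(P[...,2]>74)&(P[...,2]<109)&(np.hypot(P[...,0]-c[0],P[...,1]-c[1])<20);q=P[m][:,:2]-c
def res(p):
    C,S=np.cos(p[0]),np.sin(p[0]);d=q-p[1:];a=d[:,0]*C+d[:,1]*S;b=-d[:,0]*S+d[:,1]*C
    r=np.abs(np.hypot(a,b)-15);fl=np.hypot(a-9.5,np.maximum(abs(b)-5.75,0));w=np.hypot(abs(b)-5.75,np.maximum(9.5-a,0)+np.maximum(a-15,0))
    return np.minimum(np.minimum(r+5*((abs(b)<5.5)&(a>0)),fl),w)
for a0 in(-40,-30,-20,-15):
    f=least_squares(res,[np.radians(a0),0,0],loss="soft_l1",x_scale=[.1,1,1]);print(np.degrees(f.x[0]),c+f.x[1:],f.cost)
E
```

```text
-24.586878687339663 [569.95485498  43.28258358] 8.512610770379023
-24.586878632175917 [569.95485498  43.28258358] 8.512610770379055
-24.586881471119565 [569.9548548   43.28258348] 8.512610770382222
-24.58688693839021 [569.95485506  43.28258348] 8.5126107704037
```

In the same camera the slot stands at about −25°, with the key 16.6 mm out and about 1 mm to one side. I'll correct that and lower gently.

Call:
servo_tool([
  [[0, -0.5, 5], [0, 0, -0.007]],
  [[0, -1.0, 12], [0, 0, -0.014]],
  [[0, -1.0, 17], [0, 0, -0.014]],
  [[0, -1.0, 20], [0, 0, -0.014]],
  [[0, -1.0, 20], [0, 0, -0.014]],
])

```text
t: 8.92
ee_pos: [585.9, 36.3, 133.5]
orientation: [3.065, -0.687, -0.003]
ft_force: [-0.2, -0.1, -1.5]
width: 9.6
grasp_force: 30.0
```

Call:
servo_tool([
  [[0, 0, 1], [0, 0, 0]],
  [[0, 0, 2], [0, 0, 0]],
  [[0, 0, 3], [0, 0, 0]],
  [[0, 0, 4], [0, 0, 0]],
  [[0, 0, 5], [0, 0, 0]],
])

```text
t: 9.33
ee_pos: [586.8, 36.3, 129.8]
orientation: [-3.065, 0.687, -0.001]
ft_force: [0.2, 0.0, -0.2]
width: 9.6
grasp_force: 30.0
```

Call:
servo_tool([
  [[0, 0, 0.5], [0, 0, 0]],
  [[0, 0, 1], [0, 0, 0]],
  [[0, 0, 1.5], [0, 0, 0]],
  [[0, 0, 2], [0, 0, 0]],
])

```text
t: 9.67
ee_pos: [586.7, 36.3, 127.8]
orientation: [-3.065, 0.687, -0.0]
ft_force: [-0.1, 0.1, -0.0]
width: 9.7
grasp_force: 30.0
```

Call:
servo_tool([
  [[0, 0, 1.5], [0, 0, 0]],
  [[0, 0, 3], [0, 0, 0]],
  [[0, 0, 4.5], [0, 0, 0]],
  [[0, 0, 6], [0, 0, 0]],
  [[0, 0, 7], [0, 0, 0]],
])

```text
t: 10.08
ee_pos: [586.6, 36.3, 120.5]
orientation: [3.065, -0.687, -0.0]
ft_force: [0.8, 0.5, 0.3]
width: 9.4
grasp_force: 30.0
```

Call:
servo_tool([
  [[0, 0, 1.5], [0, 0, 0]],
  [[0, 0, 3], [0, 0, 0]],
  [[0, 0, 4.5], [0, 0, 0]],
  [[0, 0, 6], [0, 0, 0]],
  [[0, 0, 7], [0, 0, 0]],
])

```text
t: 10.5
ee_pos: [586.6, 36.3, 113.6]
orientation: [3.065, -0.687, -0.0]
ft_force: [-0.7, -0.0, -1.1]
width: 9.1
grasp_force: 30.0
```

Call:
servo_tool([
  [[-0.3, 0, 0], [0, 0, 0]],
  [[-0.6, 0, 0], [0, 0, 0]],
  [[-0.8, 0, 0], [0, 0, 0]],
  [[-0.8, 0, 0], [0, 0, 0]],
])

```text
t: 10.83
ee_pos: [586.0, 36.7, 113.9]
orientation: [-3.065, 0.687, -0.0]
ft_force: [-0.6, -0.2, 0.1]
width: 8.9
grasp_force: 30.0
```

Call:
servo_tool([
  [[-0.25, 0, 0], [0, 0, 0]],
  [[-0.5, 0, 0], [0, 0, 0]],
  [[-0.5, 0, 0], [0, 0, 0]],
])

```text
t: 11.08
ee_pos: [585.5, 36.9, 113.8]
orientation: [-3.065, 0.687, -0.0]
ft_force: [0.6, -0.1, -0.7]
width: 9.7
grasp_force: 30.0
```

Call:
servo_tool([
  [[-0.25, 0, 0], [0, 0, 0]],
  [[-0.5, 0, 0], [0, 0, 0]],
  [[-0.5, 0, 0], [0, 0, 0]],
])

```text
t: 11.33
ee_pos: [585.1, 37.0, 113.8]
orientation: [3.065, -0.687, 0.0]
ft_force: [-0.9, -0.6, 0.3]
width: 9.5
grasp_force: 30.0
```

Call:
servo_tool([
  [[-0.25, 0, 0], [0, 0, 0]],
  [[-0.5, 0, 0], [0, 0, 0]],
  [[-0.5, 0, 0], [0, 0, 0]],
])

```text
t: 11.58
ee_pos: [584.8, 37.2, 113.8]
orientation: [-3.065, 0.687, -0.001]
ft_force: [0.8, 0.3, -1.0]
width: 9.1
grasp_force: 30.0
```

Call:
servo_tool([
  [[-0.4, 0, 0], [0, 0, 0]],
  [[-0.4, 0, 0], [0, 0, 0]],
  [[-0.4, 0, 0], [0, 0, 0]],
])

```text
t: 11.83
ee_pos: [584.5, 37.4, 113.9]
orientation: [-3.065, 0.687, -0.001]
ft_force: [1.5, -1.5, -0.7]
width: 9.4
grasp_force: 30.0
```

Call:
servo_tool([
  [[-0.4, 0, 0], [0, 0, 0]],
  [[-0.4, 0, 0], [0, 0, 0]],
  [[-0.4, 0, 0], [0, 0, 0]],
])

```text
t: 12.08
ee_pos: [584.2, 37.5, 113.9]
orientation: [-3.065, 0.687, -0.001]
ft_force: [2.6, -2.3, -0.6]
width: 9.5
grasp_force: 30.0
```

Contact with the slot floor (about 3.3 N outward). I'll back off and feel for the two walls.

Call:
servo_tool([
  [[0.6, 0, 0], [0, 0, 0]],
  [[1.0, 0, 0], [0, 0, 0]],
  [[1.0, 0, 0], [0, 0, 0]],
  [[1.0, 0, 0], [0, 0, 0]],
])

```text
t: 12.42
ee_pos: [584.7, 37.3, 113.8]
orientation: [-3.065, 0.687, 0.0]
ft_force: [1.8, -0.7, 0.2]
width: 9.4
grasp_force: 30.0
```

Call:
servo_tool([
  [[0, -0.4, 0], [0, 0, 0]],
  [[0, -0.8, 0], [0, 0, 0]],
  [[0, -0.8, 0], [0, 0, 0]],
  [[0, -0.8, 0], [0, 0, 0]],
])

```text
t: 12.75
ee_pos: [584.9, 37.9, 113.7]
orientation: [3.065, -0.687, -0.001]
ft_force: [0.5, -1.0, -0.3]
width: 9.5
grasp_force: 30.0
```

Call:
servo_tool([
  [[0, 0.8, 0], [0, 0, 0]],
  [[0, 1.6, 0], [0, 0, 0]],
  [[0, 1.6, 0], [0, 0, 0]],
  [[0, 1.6, 0], [0, 0, 0]],
])

```text
t: 13.08
ee_pos: [584.4, 36.5, 113.8]
orientation: [-3.065, 0.688, 0.0]
ft_force: [1.4, 0.7, -1.2]
width: 9.4
grasp_force: 30.0
```

Call:
servo_tool([
  [[0.3, -0.7, 0], [0, 0, 0]],
  [[0.3, -0.7, 2], [0, 0, 0]],
  [[0.3, -0.7, 4], [0, 0, 0]],
  [[0.3, -0.7, 6], [0, 0, 0]],
  [[0.3, -0.7, 8], [0, 0, 0]],
])

```text
t: 13.5
ee_pos: [584.9, 37.0, 105.5]
orientation: [3.065, -0.687, -0.0]
ft_force: [0.1, 0.3, -1.0]
width: 9.4
grasp_force: 30.0
```

Call:
servo_tool([
  [[0, 0, 2], [0, 0, 0]],
  [[0, 0, 4], [0, 0, 0]],
  [[0, 0, 6], [0, 0, 0]],
  [[0, 0, 8], [0, 0, 0]],
  [[0, 0, 10], [0, 0, 0]],
])

```text
t: 13.92
ee_pos: [585.0, 37.0, 95.6]
orientation: [3.065, -0.687, -0.0]
ft_force: [0.1, -0.1, 0.5]
width: 9.3
grasp_force: 30.0
```

Call:
servo_tool([
  [[0, 0, 0.7], [0, 0, 0]],
  [[0, 0, 1.4], [0, 0, 0]],
  [[0, 0, 2.1], [0, 0, 0]],
  [[0, 0, 2.8], [0, 0, 0]],
  [[0, 0, 3.5], [0, 0, 0]],
])

```text
t: 14.33
ee_pos: [585.0, 37.0, 92.3]
orientation: [-3.065, 0.687, -0.0]
ft_force: [-0.1, -0.3, 0.7]
width: 9.8
grasp_force: 30.0
```

Call:
servo_tool([
  [[0, 0, 0.7], [0, 0, 0]],
  [[0, 0, 1.4], [0, 0, 0]],
  [[0, 0, 2.1], [0, 0, 0]],
  [[0, 0, 2.8], [0, 0, 0]],
  [[0, 0, 3.5], [0, 0, 0]],
])

```text
t: 14.75
ee_pos: [585.0, 37.0, 88.7]
orientation: [-3.065, 0.687, -0.0]
ft_force: [0.7, -0.5, -1.0]
width: 9.3
grasp_force: 30.0
```

Call:
servo_tool([
  [[0, 0, 0.5], [0, 0, 0]],
  [[0, 0, 1.0], [0, 0, 0]],
  [[0, 0, 1.0], [0, 0, 0]],
])

```text
t: 15.0
ee_pos: [585.0, 37.0, 87.7]
orientation: [3.065, -0.687, -0.0]
ft_force: [1.1, -0.7, -0.6]
width: 9.8
grasp_force: 30.0
```

Call:
servo_tool([
  [[0, 0, 0.5], [0, 0, 0]],
  [[0, 0, 1.0], [0, 0, 0]],
  [[0, 0, 1.0], [0, 0, 0]],
])

```text
t: 15.25
ee_pos: [585.0, 37.0, 86.7]
orientation: [-3.065, 0.687, 0.0]
ft_force: [0.3, -0.9, 0.2]
width: 9.7
grasp_force: 30.0
```

Call:
servo_tool([
  [[0, 0, 0.4], [0, 0, 0]],
  [[0, 0, 0.8], [0, 0, 0]],
  [[0, 0, 0.8], [0, 0, 0]],
])

```text
t: 15.5
ee_pos: [585.0, 37.0, 85.9]
orientation: [3.065, -0.687, 0.0]
ft_force: [0.4, 0.2, -0.6]
width: 9.4
grasp_force: 30.0
```

Call:
servo_tool([
  [[0, 0, 0.4], [0, 0, 0]],
  [[0, 0, 0.8], [0, 0, 0]],
  [[0, 0, 0.8], [0, 0, 0]],
])

```text
t: 15.75
ee_pos: [585.0, 37.0, 85.1]
orientation: [3.065, -0.687, -0.0]
ft_force: [1.1, -0.6, -0.6]
width: 9.5
grasp_force: 30.0
```

```bash
python3 - <<'E'
from h import *
from workcell import *
s=get_image("scene");P=cloud(s);np.savez("s4.npz",**s)
m=(P[...,2]>70)&(P[...,2]<150)&(np.hypot(P[...,0]-583,P[...,1]-37)<30)
v,u=np.where(m);
for r in range(v.min(),v.max()+1,1): print(r,[tuple(P[r,c].round(0).astype(int).tolist()) for c in range(u.min(),u.max()+1,3)])
E
```

```text
190 [(480, 158, 1), (487, 162, 1), (568, 26, 153), (578, 21, 162), (586, 17, 170), (589, 25, 165), (588, 40, 152), (595, 39, 156), (599, 45, 152)]
191 [(482, 155, 2), (489, 159, 1), (495, 164, 0), (578, 20, 161), (586, 18, 166), (589, 25, 162), (588, 40, 149), (596, 38, 155), (599, 47, 149)]
192 [(484, 151, 1), (490, 156, 0), (496, 163, -2), (577, 23, 155), (586, 17, 164), (590, 24, 160), (588, 40, 146), (596, 38, 152), (600, 44, 148)]
193 [(485, 150, -1), (492, 153, 1), (499, 157, 1), (577, 22, 153), (586, 17, 162), (590, 23, 158), (589, 40, 143), (596, 38, 149), (538, 181, 0)]
194 [(488, 145, 2), (494, 150, 0), (500, 154, 0), (577, 23, 149), (587, 17, 159), (590, 24, 155), (590, 38, 143), (597, 37, 147), (540, 177, 0)]
195 [(489, 142, 1), (496, 145, 2), (826, -458, 679), (576, 26, 143), (586, 19, 155), (590, 23, 153), (589, 40, 138), (597, 38, 144), (542, 173, 2)]
196 [(490, 141, -1), (498, 143, 1), (558, 46, 114), (576, 25, 141), (586, 19, 151), (591, 22, 151), (589, 40, 135), (595, 41, 138), (544, 169, 2)]
197 [(512, 103, 39), (498, 142, -1), (560, 43, 115), (576, 26, 138), (586,
[... 3087 characters left out ...]

219 [(560, 19, 69), (565, 22, 68), (571, 24, 70), (576, 29, 68), (579, 38, 61), (587, 36, 67), (593, 38, 69), (598, 43, 67), (596, 64, 46)]
220 [(561, 16, 68), (567, 19, 70), (573, 22, 70), (579, 24, 71), (584, 28, 71), (589, 33, 68), (595, 35, 69), (599, 41, 66), (597, 61, 46)]
221 [(562, 15, 67), (569, 16, 70), (573, 21, 68), (579, 24, 68), (586, 25, 71), (590, 30, 69), (596, 33, 69), (599, 42, 62), (598, 59, 45)]
222 [(562, 14, 65), (571, 12, 71), (575, 17, 69), (581, 21, 69), (586, 24, 69), (592, 28, 68), (597, 31, 68), (600, 40, 61), (600, 55, 46)]
223 [(562, 15, 60), (570, 14, 67), (577, 14, 70), (583, 17, 71), (587, 23, 67), (593, 25, 68), (597, 32, 64), (600, 40, 58), (602, 52, 47)]
```

The key stands in the slot with its foot about at the flange pocket's mouth, and the fingertips are still ~4 mm above the shaft top. A little lower, then release.

Call:
servo_tool([
  [[0, 0, 0.4], [0, 0, 0]],
  [[0, 0, 0.8], [0, 0, 0]],
  [[0, 0, 0.8], [0, 0, 0]],
])

```text
t: 16.05
ee_pos: [585.0, 36.9, 84.3]
orientation: [3.065, -0.687, -0.0]
ft_force: [0.2, 0.4, -0.5]
width: 9.5
grasp_force: 30.0
```

Call:
servo_tool([
  [[0, 0, 0.4], [0, 0, 0]],
  [[0, 0, 0.8], [0, 0, 0]],
  [[0, 0, 0.8], [0, 0, 0]],
])

```text
t: 16.3
ee_pos: [585.1, 37.0, 84.1]
orientation: [-3.065, 0.687, -0.0]
ft_force: [-0.6, -0.3, 5.1]
width: 9.6
grasp_force: 32.8
```

Call:
servo_tool([
  [[0, 0, 0.3], [0, 0, 0]],
  [[0, 0, 0.6], [0, 0, 0]],
  [[0, 0, 0.6], [0, 0, 0]],
])

```text
t: 16.55
ee_pos: [585.1, 37.0, 84.0]
orientation: [-3.065, 0.687, -0.0]
ft_force: [-3.1, -0.5, 9.0]
width: 9.7
grasp_force: 34.9
```

The contact at 84 fits the fingertips meeting the shaft's top, so back off and let go.

Call:
servo_tool([
  [[0, 0, -0.9], [0, 0, 0]],
  [[0, 0, -1.8], [0, 0, 0]],
  [[0, 0, -1.8], [0, 0, 0]],
])

```text
t: 16.8
ee_pos: [585.0, 37.0, 84.8]
orientation: [-3.065, 0.687, -0.0]
ft_force: [1.5, 0.1, -0.9]
width: 9.6
grasp_force: 30.0
```

Call:
servo_tool([
  [[0, 0, 0], [0, 0, 0]],
  [[0, 0, 0], [0, 0, 0]],
  [[0, 0, 0], [0, 0, 0]],
  [[0, 0, 0], [0, 0, 0]],
  [[0, 0, 0], [0, 0, 0]],
], grip=0.3)

```text
t: 17.22
ee_pos: [584.9, 37.0, 84.7]
orientation: [3.065, -0.687, -0.0]
ft_force: [-0.2, 1.2, -0.4]
width: 30.6
grasp_force: 0.0
```

```bash
python3 - <<'E'
from h import *
from workcell import *
s=get_image("scene");P=cloud(s);np.savez("s5.npz",**s)
o=ctrl.get_obs();print(o["ee_pos"],o["ft_force"],o["width"])
for r in range(196,222): print(r,[tuple(P[r,c].round(0).astype(int).tolist()) for c in range(277,288,2)])
E
```

```text
[584.93887333  36.96528902  84.69150139] [-0.15914942  0.28102933  0.22366494] 30.639500269071632
196 [(583, 12, 156), (586, 15, 155), (570, 55, 113), (524, 159, 1), (528, 161, 1), (586, 52, 123)]
197 [(583, 12, 154), (586, 15, 152), (571, 53, 112), (576, 54, 114), (530, 158, 1), (585, 53, 119)]
198 [(583, 11, 151), (586, 15, 149), (574, 48, 114), (576, 53, 112), (532, 154, 2), (586, 52, 117)]
199 [(583, 11, 149), (586, 15, 147), (575, 46, 114), (578, 50, 112), (581, 52, 112), (537, 155, 0)]
200 [(583, 12, 145), (586, 14, 144), (576, 44, 113), (579, 47, 112), (584, 48, 114), (557, 114, 42)]
201 [(582, 14, 140), (586, 15, 141), (578, 40, 115), (581, 43, 114), (585, 46, 113), (559, 111, 42)]
202 [(583, 12, 139), (586, 16, 137), (579, 39, 113), (581, 44, 110), (585, 45, 111), (560, 108, 42)]
203 [(584, 11, 137), (586, 16, 134), (579, 39, 110), (581, 45, 106), (584, 47, 106), (561, 106, 42)]
204 [(584, 11, 135), (586, 15, 132), (579, 40, 106), (583, 40, 109), (584, 48, 101), (563, 103, 42)]
205 [(584, 11, 132), (586, 16, 129), (581, 35, 108), (584, 39, 107), (585, 46, 101), (564, 101, 41
[... 842 characters left out ...]
 84), (590, 39, 83), (588, 53, 68)]
215 [(575, 30, 79), (579, 32, 79), (583, 33, 81), (588, 32, 84), (590, 40, 78), (590, 49, 70)]
216 [(577, 27, 79), (580, 31, 78), (584, 31, 80), (587, 34, 79), (589, 40, 74), (591, 48, 68)]
217 [(577, 28, 76), (579, 32, 73), (584, 32, 75), (588, 35, 76), (590, 39, 73), (593, 44, 69)]
218 [(577, 28, 72), (580, 31, 71), (585, 31, 75), (588, 34, 73), (590, 40, 69), (594, 42, 69)]
219 [(576, 29, 68), (581, 30, 70), (585, 31, 71), (588, 35, 69), (591, 37, 69), (596, 38, 70)]
220 [(579, 24, 71), (582, 27, 70), (586, 30, 69), (590, 31, 70), (592, 35, 68), (597, 36, 70)]
221 [(580, 22, 70), (584, 24, 70), (587, 27, 70), (591, 29, 69), (594, 32, 69), (598, 34, 69)]
```

The key's head is at z≈107 in the slot, so the key is home. Next the wheel: I'll refine its keyway angle from the star's phase and plan.

```bash
python3 - <<'E'
from h import *
from plan import *
from workcell import ctrl
for n in("top1","scene1"):
    i=load(n+".npz");P=cloud(i)
    for c in((502.8,283.7),(501.6,282.3),(502.2,283)):
        d=P[...,:2]-np.array(c);r=np.hypot(d[...,0],d[...,1])
        m=(P[...,2]>9)&(P[...,2]<16)&(r>40)&(r<66);a=np.arctan2(d[...,1],d[...,0])[m]
        z=np.exp(6j*a).mean();print(n,"arm angle mod60",np.degrees(np.angle(z))/6,abs(z))
        b=(P[...,2]<20)&(r>17.5)&(r<21);a=np.degrees(np.arctan2(d[...,1],d[...,0]))[b];print("  notch px",np.sort(a).round(0))
    print(circ(P,np.array([502.2,283]),26,18,36,30))
    for zz in (20,38): pass
rows([585,37,84.7],down(-25.2),[585,37,134.7],-25.2,5)
print(np.degrees(ctrl.get_obs()["qpos"]))
E
```

```text
top1 arm angle mod60 12.812593758826083 0.36458188114408097
  notch px [ 7. 15. 23. 26. 32. 33.]
top1 arm angle mod60 12.612064555391434 0.3542839455561046
  notch px [ 11.  18.  20.  28.  35.  36.  39.  43.  47.  51.  55.  58.  62.  66.
  70.  73.  77.  81.  84.  89.  93.  98. 108.]
top1 arm angle mod60 12.735842465370558 0.3651703899834573
  notch px [ 9. 17. 24. 27. 34. 36. 39. 63. 66. 74. 78. 86.]
(array([499.6 , 281.81]), np.int64(56))
scene1 arm angle mod60 11.820598240332423 0.3118334741974535
  notch px [108. 116. 117. 125. 126. 135. 144.]
scene1 arm angle mod60 12.499996492476471 0.32927288656964676
  notch px [ 93. 103. 111. 112. 120. 120. 129. 129. 138.]
scene1 arm angle mod60 12.235465162831696 0.3277837986361555
  notch px [ 95. 106. 114. 114. 122. 123. 132. 141.]
(array([501.14, 282.62]), np.int64(154))
[[[0.0, 0.0, -10.0], [0.0, 0.0, 0.0]], [[0.0, 0.0, -20.0], [0.0, 0.0, 0.0]], [[0.0, 0.0, -30.0], [0.0, 0.0, 0.0]], [[0.0, 0.0, -40.0], [0.0, 0.0, 0.0]], [[0.0, 0.0, -50.0], [0.0, 0.0, 0.0]]]
[2.45209393e+00 2.92647596e+01 1.02391242e+02 1.21951319e-03
 4.83551512e+01 1.17731294e+02]
```

Call:
servo_tool([
  [[0, 0, -5], [0, 0, 0]],
  [[0, 0, -14], [0, 0, 0]],
  [[0, 0, -26], [0, 0, 0]],
  [[0, 0, -39], [0, 0, 0]],
  [[0, 0, -50], [0, 0, 0]],
])

```text
t: 17.68
ee_pos: [585.6, 37.0, 136.8]
orientation: [-3.065, 0.687, -0.003]
ft_force: [0.0, 0.8, 0.5]
width: 31.1
grasp_force: 0.0
```

```bash
python3 - <<'E'
from plan import *
rows([585,37,134.7],down(-25.2),[502.6,283.1,64.7],12.6,13,2)
E
```

```text
[[[-2.6, -2.7, 1.0], [0.0, 0.0, -0.01]], [[-10.3, -10.7, 4.0], [0.0, 0.0, -0.038]], [[-22.6, -23.6, 8.8], [0.0, 0.0, -0.083]], [[-38.7, -40.5, 15.1], [0.0, 0.0, -0.142]], [[-57.9, -60.5, 22.6], [0.0, 0.0, -0.213]]]
[[[-15.9, -25.9, 8.2], [0.0, 0.0, -0.077]], [[-32.2, -52.6, 16.6], [0.0, 0.0, -0.157]], [[-48.1, -78.5, 24.8], [0.0, 0.0, -0.234]], [[-62.6, -102.1, 32.3], [0.0, 0.0, -0.304]], [[-74.8, -122.0, 38.6], [0.0, 0.0, -0.364]]]
[[[-3.3, -17.5, 4.8], [0.0, 0.0, -0.045]], [[-5.3, -28.4, 7.8], [0.0, 0.0, -0.073]], [[-6.0, -32.1, 8.8], [0.0, 0.0, -0.083]], [[-6.0, -32.1, 8.8], [0.0, 0.0, -0.083]], [[-6.0, -32.1, 8.8], [0.0, 0.0, -0.083]]]
```

Call:
servo_tool([
  [[-2.6, -2.7, 1], [0, 0, -0.01]],
  [[-10.3, -10.7, 4], [0, 0, -0.038]],
  [[-22.6, -23.6, 8.8], [0, 0, -0.083]],
  [[-38.7, -40.5, 15.1], [0, 0, -0.142]],
  [[-57.9, -60.5, 22.6], [0, 0, -0.213]],
], grip=-1)

```text
t: 18.1
ee_pos: [557.7, 117.2, 111.5]
orientation: [3.122, -0.353, -0.001]
ft_force: [-0.8, 1.0, 0.7]
width: 60.8
grasp_force: 0.0
```

Call:
servo_tool([
  [[-15.9, -25.9, 8.2], [0, 0, -0.077]],
  [[-32.2, -52.6, 16.6], [0, 0, -0.157]],
  [[-48.1, -78.5, 24.8], [0, 0, -0.234]],
  [[-62.6, -102.1, 32.3], [0, 0, -0.304]],
  [[-74.8, -122, 38.6], [0, 0, -0.364]],
])

```text
t: 18.52
ee_pos: [511.0, 254.2, 72.1]
orientation: [3.133, 0.223, -0.003]
ft_force: [0.4, 1.0, -0.2]
width: 87.5
grasp_force: 0.0
```

Call:
servo_tool([
  [[-3.3, -17.5, 4.8], [0, 0, -0.045]],
  [[-5.3, -28.4, 7.8], [0, 0, -0.073]],
  [[-6, -32.1, 8.8], [0, 0, -0.083]],
  [[-6, -32.1, 8.8], [0, 0, -0.083]],
  [[-6, -32.1, 8.8], [0, 0, -0.083]],
])

```text
t: 18.93
ee_pos: [502.9, 282.7, 64.7]
orientation: [3.123, 0.342, -0.0]
ft_force: [0.0, -0.4, 0.5]
width: 87.9
grasp_force: 0.0
```

Call:
servo_tool([
  [[0, 0, 10], [0, 0, 0]],
  [[0, 0, 20], [0, 0, 0]],
  [[0, 0, 30], [0, 0, 0]],
  [[0, 0, 38], [0, 0, 0]],
  [[0, 0, 40], [0, 0, 0]],
])

```text
t: 19.35
ee_pos: [501.9, 282.1, 22.7]
orientation: [3.122, 0.342, -0.005]
ft_force: [-0.2, -1.4, -0.6]
width: 87.7
grasp_force: 0.0
```

Call:
servo_tool([
  [[0, 0, 0], [0, 0, 0]],
  [[0, 0, 0], [0, 0, 0]],
  [[0, 0, 0], [0, 0, 0]],
])

```text
t: 19.6
ee_pos: [503.2, 283.2, 25.0]
orientation: [-3.123, -0.343, -0.001]
ft_force: [0.6, 0.4, 0.1]
width: 87.8
grasp_force: 0.0
```

```bash
python3 - <<'E'
from h import *
from workcell import *
s=get_image("scene");np.savez("s6.npz",**s);P=cloud(s)
o=ctrl.get_obs();print(o["ee_pos"],o["orientation"],o["width"])
d=P[...,:2]-[502.4,283];r=np.hypot(d[...,0],d[...,1])
th=np.radians(12.6);C,S=np.cos(th),np.sin(th)
a=d[...,0]*C+d[...,1]*S;b=-d[...,0]*S+d[...,1]*C
for sg in(1,-1):
    m=(r<75)&(P[...,2]>20)&(P[...,2]<110)&(b*sg>34)&(abs(a)<20);q=P[m]
    print(sg,m.sum(),q[:,2].min() if m.any() else 0,"a",np.percentile(a[m],[2,50,98]) if m.any() else 0,"b",np.percentile(b[m],[2,50,98]) if m.any() else 0)
m=(r<34)&(P[...,2]>30)&(P[...,2]<43);print("boss a",np.percentile(a[m],[1,99]),"b",np.percentile(b[m],[1,99]))
cv2.imwrite("pics/g4.png",cv2.resize(s["frame"][90:210,220:380],(640,480),interpolation=cv2.INTER_CUBIC))
E
```

```text
[503.30760905 283.3612803   25.16971632] [-3.12249409e+00 -3.42933716e-01 -1.18382215e-03] 87.89645504698426
1 6 106.07490766726426 a [-11.10215341   0.52762645   8.00895172] b [44.25430697 45.24562886 47.88373154]
-1 148 55.10218491547721 a [-11.64417377  -0.19286385   9.9830773 ] b [-57.57482072 -53.37255112 -47.28063603]
boss a [-24.55893231  24.32645433] b [-26.64022255  23.2420326 ]
```

View pics/g4.png

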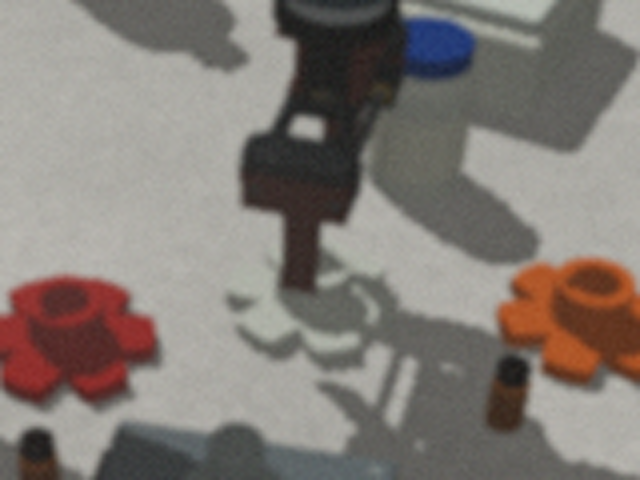

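The crop shows the near finger in front of the boss with its tip at (300,290), z≈55. Everything is centred, so descend 37 mm and close.

Call:
servo_tool([
  [[0, 0, 8], [0, 0, 0]],
  [[0, 0, 18], [0, 0, 0]],
  [[0, 0, 28], [0, 0, 0]],
  [[0, 0, 34], [0, 0, 0]],
  [[0, 0, 37], [0, 0, 0]],
])

```text
t: 20.07
ee_pos: [501.9, 282.7, -13.9]
orientation: [3.122, 0.343, -0.004]
ft_force: [-0.0, -1.0, -1.1]
width: 88.0
grasp_force: 0.0
```

Call:
servo_tool([
  [[0, 0, 0], [0, 0, 0]],
  [[0, 0, 0], [0, 0, 0]],
  [[0, 0, 0], [0, 0, 0]],
  [[0, 0, 0], [0, 0, 0]],
  [[0, 0, 0], [0, 0, 0]],
], grip=0.2)

```text
t: 20.48
ee_pos: [503.3, 283.3, -11.8]
orientation: [-3.123, -0.343, -0.001]
ft_force: [0.3, -0.2, 0.0]
width: 57.8
grasp_force: 0.0
```

Call:
servo_tool([
  [[0, 0, 0], [0, 0, 0]],
  [[0, 0, 0], [0, 0, 0]],
  [[0, 0, 0], [0, 0, 0]],
  [[0, 0, 0], [0, 0, 0]],
])

```text
t: 20.82
ee_pos: [503.2, 283.3, -11.9]
orientation: [-3.123, -0.343, -0.001]
ft_force: [-0.2, -0.2, 3.3]
width: 51.3
grasp_force: 30.0
```

Wheel gripped (51.3 mm, 30 N). Lift.

Call:
servo_tool([
  [[0, 0, -3], [0, 0, 0]],
  [[0, 0, -12], [0, 0, 0]],
  [[0, 0, -28], [0, 0, 0]],
  [[0, 0, -48], [0, 0, 0]],
  [[0, 0, -70], [0, 0, 0]],
])

```text
t: 21.23
ee_pos: [502.0, 282.7, 58.1]
orientation: [3.122, 0.343, -0.003]
ft_force: [0.2, -0.5, -2.9]
width: 51.3
grasp_force: 30.0
```

Call:
servo_tool([
  [[0, 0, -22], [0, 0, 0]],
  [[0, 0, -42], [0, 0, 0]],
  [[0, 0, -58], [0, 0, 0]],
  [[0, 0, -68], [0, 0, 0]],
  [[0, 0, -72], [0, 0, 0]],
])

```text
t: 21.65
ee_pos: [503.6, 283.5, 131.7]
orientation: [-3.122, -0.343, -0.004]
ft_force: [0.1, 0.5, -1.7]
width: 51.4
grasp_force: 30.0
```

```bash
python3 - <<'E'
from plan import *
from workcell import ctrl
o=ctrl.get_obs();print(o["ee_pos"],o["ft_force"],o["width"],o["grasp_force"])
rows([503,283.2,130],down(12.6),[571.5,43.4,130],-25.2,13,2)
E
```

```text
[503.55950419 283.50148336 131.68219686] [ 0.13792033  0.45768607 -1.74026555] 51.389835794462456 29.999512410722673
[[[0.2, 3.6, 0.0], [0.0, 0.0, 0.01]], [[0.8, 14.3, 0.0], [0.0, 0.0, 0.038]], [[1.8, 31.3, 0.0], [0.0, 0.0, 0.083]], [[3.1, 53.8, 0.0], [0.0, 0.0, 0.142]], [[4.7, 80.3, 0.0], [0.0, 0.0, 0.213]]]
[[[7.8, 28.1, 0.0], [0.0, 0.0, 0.077]], [[15.9, 57.1, 0.0], [0.0, 0.0, 0.157]], [[23.7, 85.2, 0.0], [0.0, 0.0, 0.234]], [[30.8, 110.8, 0.0], [0.0, 0.0, 0.304]], [[36.9, 132.5, 0.0], [0.0, 0.0, 0.364]]]
[[[10.1, 13.7, 0.0], [0.0, 0.0, 0.045]], [[16.5, 22.3, 0.0], [0.0, 0.0, 0.073]], [[18.6, 25.2, 0.0], [0.0, 0.0, 0.083]], [[18.6, 25.2, 0.0], [0.0, 0.0, 0.083]], [[18.6, 25.2, 0.0], [0.0, 0.0, 0.083]]]
```

Call:
servo_tool([
  [[0.2, 3.6, 0], [0, 0, 0.01]],
  [[0.8, 14.3, 0], [0, 0, 0.038]],
  [[1.8, 31.3, 0], [0, 0, 0.083]],
  [[3.1, 53.8, 0], [0, 0, 0.142]],
  [[4.7, 80.3, 0], [0, 0, 0.213]],
])

```text
t: 22.07
ee_pos: [524.1, 204.5, 128.3]
orientation: [3.141, 0.004, -0.004]
ft_force: [0.3, 0.5, -2.0]
width: 51.3
grasp_force: 30.0
```

Call:
servo_tool([
  [[7.8, 28.1, 0], [0, 0, 0.077]],
  [[15.9, 57.1, 0], [0, 0, 0.157]],
  [[23.7, 85.2, 0], [0, 0, 0.234]],
  [[30.8, 110.8, 0], [0, 0, 0.304]],
  [[36.9, 132.5, 0], [0, 0, 0.364]],
])

```text
t: 22.48
ee_pos: [561.8, 70.7, 128.3]
orientation: [3.089, -0.569, -0.004]
ft_force: [-0.1, 0.8, -1.6]
width: 51.3
grasp_force: 30.0
```

Call:
servo_tool([
  [[10.1, 13.7, 0], [0, 0, 0.045]],
  [[16.5, 22.3, 0], [0, 0, 0.073]],
  [[18.6, 25.2, 0], [0, 0, 0.083]],
  [[18.6, 25.2, 0], [0, 0, 0.083]],
  [[18.6, 25.2, 0], [0, 0, 0.083]],
])

```text
t: 22.9
ee_pos: [570.7, 43.7, 129.2]
orientation: [3.066, -0.687, -0.002]
ft_force: [0.4, 0.8, -2.2]
width: 51.4
grasp_force: 30.0
```

Call:
servo_tool([
  [[0, 0, 3], [0, 0, 0]],
  [[0, 0, 6], [0, 0, 0]],
  [[0, 0, 8], [0, 0, 0]],
  [[0, 0, 8], [0, 0, 0]],
  [[0, 0, 8], [0, 0, 0]],
])

```text
t: 23.32
ee_pos: [571.0, 43.8, 121.6]
orientation: [3.066, -0.686, -0.001]
ft_force: [0.6, 1.0, -2.7]
width: 51.4
grasp_force: 30.0
```

```bash
python3 - <<'E'
from h import *
from workcell import *
l=[get_image("scene") for _ in range(4)];s=l[0];s["depth"]=np.median([i["depth"] for i in l],0);np.savez("s7.npz",**s);P=cloud(s)
o=ctrl.get_obs();print(o["ee_pos"],o["orientation"],o["ft_force"])
q0=P[(np.hypot(P[...,0]-571,P[...,1]-43)<70)&(P[...,2]>120)&(P[...,2]<150)]
print("z hist",np.histogram(q0[:,2],bins=np.arange(120,151,2)))
c=(570,43);d=P[...,:2]-np.array(c);r=np.hypot(d[...,0],d[...,1])
m=(P[...,2]>118)&(P[...,2]<138)&(r>40)&(r<66);a=np.arctan2(d[...,1],d[...,0])[m];z=np.exp(6j*a).mean();print("phase",np.degrees(np.angle(z))/6,abs(z),m.sum())
print("boss",circ(P,np.array([570.,43]),26,140,160,30),"shaft zone",circ(P,np.array([570.,43]),30,55,66,35))
cv2.imwrite("pics/g5.png",cv2.resize(s["frame"][140:260,200:360],(640,480),interpolation=cv2.INTER_CUBIC))
E
```

```text
[571.29078572  43.46829064 121.90078763] [-3.06538100e+00  6.87287574e-01 -3.66371305e-04] [ 0.08802284 -0.15441304 -2.70574512]
z hist (array([  0,   0,   0,   0,   0,   0,   9,  34,  50,  51,  42,  49, 481,
       386,  19]), array([120, 122, 124, 126, 128, 130, 132, 134, 136, 138, 140, 142, 144,
       146, 148, 150]))
phase -19.479017864640948 0.0930092003873744 89
boss (array([570.1 ,  41.54]), np.int64(238)) shaft zone (array([569.81,  43.27]), np.int64(94))
```

View pics/g5.png

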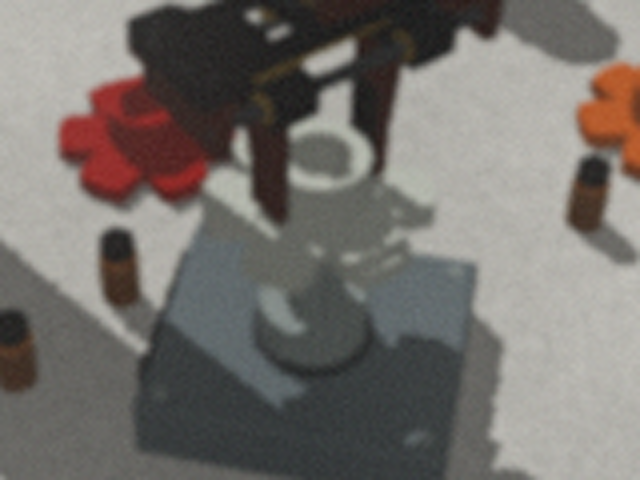

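The wheel hangs level above the shaft (boss rim at (330,155), shaft base at (312,330)). Its star top is at z≈146, so I'll redo the fit with those heights.

```bash
python3 - <<'E'
from h import *
s=load("s7.npz");P=cloud(s)
for c in((570,43),(571,42),(569,44)):
    d=P[...,:2]-np.array(c);r=np.hypot(d[...,0],d[...,1])
    m=(P[...,2]>143)&(P[...,2]<149)&(r>40)&(r<66);a=np.arctan2(d[...,1],d[...,0])[m];z=np.exp(6j*a).mean();print("phase",np.degrees(np.angle(z))/6,abs(z),m.sum())
# exclude fingers: sector facing camera; boss side points
for lo,hi in((150,160),(152,170)):
    d=P[...,:2]-np.array([569.8,43.3]);r=np.hypot(d[...,0],d[...,1]);az=np.degrees(np.arctan2(d[...,1],d[...,0]))
    m=(P[...,2]>lo)&(P[...,2]<hi)&(r>20)&(r<30)&(az>-90)&(az<15);q=P[m]
    print("boss",least_squares(lambda p:np.hypot(q[:,0]-p[0],q[:,1]-p[1])-26,[570,43.],loss="soft_l1").x,m.sum())
A=np.radians([-25])
m=(P[...,2]>171)&(P[...,2]<177)&(np.hypot(P[...,0]-570,P[...,1]-43)<28);q=P[m];print("top",m.sum(),q.mean(0),np.median(q[:,2]))
print("bore/boss plane",fitmask({**s,"depth":np.where((P[...,2]<178),s["depth"],1e-3)},(570,43),174,boss,170,18,A))
E
```

```text
phase -23.9887011768872 0.3148202190690085 571
phase -24.03456301516057 0.31559829833615693 555
phase -23.6513480102286 0.30800094856415583 589
boss [569.57435609  43.58710986] 67
boss [569.51120376  43.59382634] 122
top 196 [575.42435309  45.88297129 173.68328803] 173.77917515922815
bore/boss plane (array([570.51,  41.63]), np.float64(-20.5), np.float64(540.4))
```

Wheel and shaft agree to within 0.3 mm in the same camera, and the angle to about 1°. Lower.

Call:
servo_tool([
  [[0, 0, 4], [0, 0, 0.005]],
  [[0, 0, 9], [0, 0, 0.012]],
  [[0, 0, 14], [0, 0, 0.012]],
  [[0, 0, 17], [0, 0, 0.012]],
  [[0, 0, 18], [0, 0, 0.012]],
])

```text
t: 23.93
ee_pos: [570.6, 43.3, 102.8]
orientation: [3.061, -0.706, -0.002]
ft_force: [0.0, -0.1, -2.1]
width: 51.4
grasp_force: 30.0
```

Call:
servo_tool([
  [[0, 0, 0.8], [0, 0, 0]],
  [[0, 0, 1.6], [0, 0, 0]],
  [[0, 0, 2.4], [0, 0, 0]],
  [[0, 0, 3.2], [0, 0, 0]],
  [[0, 0, 4], [0, 0, 0]],
])

```text
t: 24.35
ee_pos: [571.3, 43.4, 99.8]
orientation: [-3.061, 0.706, -0.0]
ft_force: [-0.5, 0.3, -2.7]
width: 51.3
grasp_force: 30.0
```

Call:
servo_tool([
  [[0, 0, 0.5], [0, 0, 0]],
  [[0, 0, 1], [0, 0, 0]],
  [[0, 0, 1.5], [0, 0, 0]],
  [[0, 0, 2], [0, 0, 0]],
])

```text
t: 24.68
ee_pos: [571.2, 43.3, 97.8]
orientation: [-3.061, 0.706, -0.0]
ft_force: [-0.2, 0.2, -3.0]
width: 51.4
grasp_force: 30.0
```

Call:
servo_tool([
  [[0, 0, 0.6], [0, 0, 0]],
  [[0, 0, 1.2], [0, 0, 0]],
  [[0, 0, 1.8], [0, 0, 0]],
  [[0, 0, 2.4], [0, 0, 0]],
  [[0, 0, 3], [0, 0, 0]],
])

```text
t: 25.1
ee_pos: [571.2, 43.4, 94.7]
orientation: [-3.061, 0.706, -0.0]
ft_force: [-0.3, 1.0, -2.5]
width: 51.5
grasp_force: 30.0
```

Call:
servo_tool([
  [[0, 0, 0.6], [0, 0, 0]],
  [[0, 0, 1.2], [0, 0, 0]],
  [[0, 0, 1.8], [0, 0, 0]],
  [[0, 0, 2.4], [0, 0, 0]],
  [[0, 0, 3], [0, 0, 0]],
])

```text
t: 25.52
ee_pos: [571.2, 43.4, 91.7]
orientation: [-3.061, 0.706, -0.0]
ft_force: [-0.3, -0.1, -2.0]
width: 51.1
grasp_force: 30.0
```

Call:
servo_tool([
  [[0, 0, 0.6], [0, 0, 0]],
  [[0, 0, 1.2], [0, 0, 0]],
  [[0, 0, 1.8], [0, 0, 0]],
  [[0, 0, 2.4], [0, 0, 0]],
  [[0, 0, 3], [0, 0, 0]],
])

```text
t: 25.93
ee_pos: [571.2, 43.4, 88.7]
orientation: [3.061, -0.706, -0.0]
ft_force: [0.0, -0.2, -2.9]
width: 51.4
grasp_force: 30.0
```

Call:
servo_tool([
  [[0, 0, 2], [0, 0, 0]],
  [[0, 0, 4], [0, 0, 0]],
  [[0, 0, 6], [0, 0, 0]],
  [[0, 0, 8], [0, 0, 0]],
  [[0, 0, 10], [0, 0, 0]],
])

```text
t: 26.35
ee_pos: [571.1, 43.4, 78.5]
orientation: [3.061, -0.706, -0.0]
ft_force: [-0.3, 0.3, -1.4]
width: 51.2
grasp_force: 30.0
```

Call:
servo_tool([
  [[0, 0, 2], [0, 0, 0]],
  [[0, 0, 4], [0, 0, 0]],
  [[0, 0, 6], [0, 0, 0]],
  [[0, 0, 8], [0, 0, 0]],
  [[0, 0, 10], [0, 0, 0]],
])

```text
t: 26.77
ee_pos: [571.2, 43.4, 68.6]
orientation: [-3.061, 0.706, 0.0]
ft_force: [-0.1, 0.8, -1.7]
width: 51.3
grasp_force: 30.0
```

Call:
servo_tool([
  [[0, 0, 1.2], [0, 0, 0]],
  [[0, 0, 2.4], [0, 0, 0]],
  [[0, 0, 3.6], [0, 0, 0]],
  [[0, 0, 4.8], [0, 0, 0]],
  [[0, 0, 6], [0, 0, 0]],
])

```text
t: 27.18
ee_pos: [571.3, 43.4, 62.7]
orientation: [-3.061, 0.706, -0.0]
ft_force: [0.0, -0.2, -1.8]
width: 51.6
grasp_force: 30.0
```

Call:
servo_tool([
  [[0, 0, 1], [0, 0, 0]],
  [[0, 0, 2], [0, 0, 0]],
  [[0, 0, 3], [0, 0, 0]],
  [[0, 0, 4], [0, 0, 0]],
  [[0, 0, 4], [0, 0, 0]],
])

```text
t: 27.6
ee_pos: [571.1, 43.4, 58.6]
orientation: [3.061, -0.706, -0.0]
ft_force: [-0.2, -0.5, -2.0]
width: 50.9
grasp_force: 30.0
```

Call:
servo_tool([
  [[0, 0, 0.4], [0, 0, 0]],
  [[0, 0, 0.8], [0, 0, 0]],
  [[0, 0, 0.8], [0, 0, 0]],
])

```text
t: 27.85
ee_pos: [571.2, 43.4, 58.0]
orientation: [3.061, -0.706, -0.0]
ft_force: [0.4, 0.3, -2.2]
width: 51.3
grasp_force: 30.0
```

Call:
servo_tool([
  [[0, 0, 0.4], [0, 0, 0]],
  [[0, 0, 0.8], [0, 0, 0]],
  [[0, 0, 0.8], [0, 0, 0]],
])

```text
t: 28.1
ee_pos: [571.2, 43.4, 57.2]
orientation: [-3.061, 0.706, -0.0]
ft_force: [-0.0, 0.1, -2.9]
width: 51.7
grasp_force: 30.0
```

Call:
servo_tool([
  [[0, 0, 0.5], [0, 0, 0]],
  [[0, 0, 0.5], [0, 0, 0]],
  [[0, 0, 0.5], [0, 0, 0]],
])

```text
t: 28.35
ee_pos: [571.2, 43.4, 57.1]
orientation: [-3.061, 0.706, -0.0]
ft_force: [-3.0, 0.3, 5.7]
width: 51.3
grasp_force: 30.0
```

Call:
servo_tool([
  [[0, 0, 0.5], [0, 0, 0]],
  [[0, 0, 0.5], [0, 0, 0]],
  [[0, 0, 0.5], [0, 0, 0]],
])

```text
t: 28.6
ee_pos: [571.3, 43.4, 57.1]
orientation: [-3.061, 0.706, -0.001]
ft_force: [-4.1, -0.3, 9.1]
width: 51.5
grasp_force: 30.0
```

Contact exactly at the expected home height (57.1). Unload, open and rise.

Call:
servo_tool([
  [[0, 0, -0.4], [0, 0, 0]],
  [[0, 0, -0.8], [0, 0, 0]],
  [[0, 0, -0.8], [0, 0, 0]],
])

```text
t: 28.85
ee_pos: [571.2, 43.4, 57.1]
orientation: [-3.061, 0.706, -0.0]
ft_force: [-2.2, -0.2, 2.9]
width: 51.7
grasp_force: 30.0
```

Call:
servo_tool([
  [[0, 0, 0], [0, 0, 0]],
  [[0, 0, 0], [0, 0, 0]],
  [[0, 0, 0], [0, 0, 0]],
  [[0, 0, 0], [0, 0, 0]],
  [[0, 0, 0], [0, 0, 0]],
], grip=-0.8)

```text
t: 29.27
ee_pos: [571.3, 43.4, 56.9]
orientation: [-3.061, 0.706, -0.0]
ft_force: [-0.6, -0.5, -0.4]
width: 78.4
grasp_force: 0.0
```

Call:
servo_tool([
  [[0, 0, -5], [0, 0, 0]],
  [[0, 0, -15], [0, 0, 0]],
  [[0, 0, -30], [0, 0, 0]],
  [[0, 0, -50], [0, 0, 0]],
  [[0, 0, -70], [0, 0, 0]],
])

```text
t: 29.68
ee_pos: [571.1, 43.4, 128.3]
orientation: [3.061, -0.706, -0.0]
ft_force: [0.0, -0.3, -0.2]
width: 78.9
grasp_force: 0.0
```

Call:
servo_tool([
  [[-20, 0, -20], [0, 0, 0]],
  [[-50, 0, -30], [0, 0, 0]],
  [[-90, 0, -30], [0, 0, 0]],
  [[-120, 0, -30], [0, 0, 0]],
  [[-130, 0, -30], [0, 0, 0]],
])

```text
t: 30.1
ee_pos: [450.6, 101.1, 157.7]
orientation: [3.061, -0.704, -0.002]
ft_force: [-0.7, -0.2, -0.0]
width: 79.0
grasp_force: 0.0
```

```bash
python3 - <<'E'
from h import *
from workcell import *
l=[get_image("scene") for _ in range(3)];s=l[0];s["depth"]=np.median([i["depth"] for i in l],0);P=cloud(s)
print(ctrl.get_obs()["ee_pos"],ctrl.get_obs()["ft_force"],ctrl.get_obs()["width"])
d=P[...,:2]-np.array([569.8,43.3]);r=np.hypot(d[...,0],d[...,1])
for lo,hi,a,b in((75,90,40,62),(100,111.2,17,25),(111.2,118,0,14)):
    m=(P[...,2]>lo)&(P[...,2]<hi)&(r>a)&(r<b);q=P[m]
    A=np.c_[q[:,:2]-[570,43],np.ones(len(q))];k=np.linalg.lstsq(A,q[:,2],rcond=None)[0];print(m.sum(),np.median(q[:,2]),"tilt mm/m",k[:2]*1000)
cv2.imwrite("pics/g6.png",cv2.resize(s["frame"][110:290,190:370],(600,600),interpolation=cv2.INTER_CUBIC))
E
```

```text
[455.22271329 100.59532084 157.99428865] [ 0.13060187  0.59968924 -0.63252729] 79.15943243033682
727 81.23376357961502 tilt mm/m [-4.52333599  7.52358161]
165 109.24384198639575 tilt mm/m [-6.28534477  7.95016985]
94 113.40761957172452 tilt mm/m [-5.56227523 13.26772379]
```

View pics/g6.png

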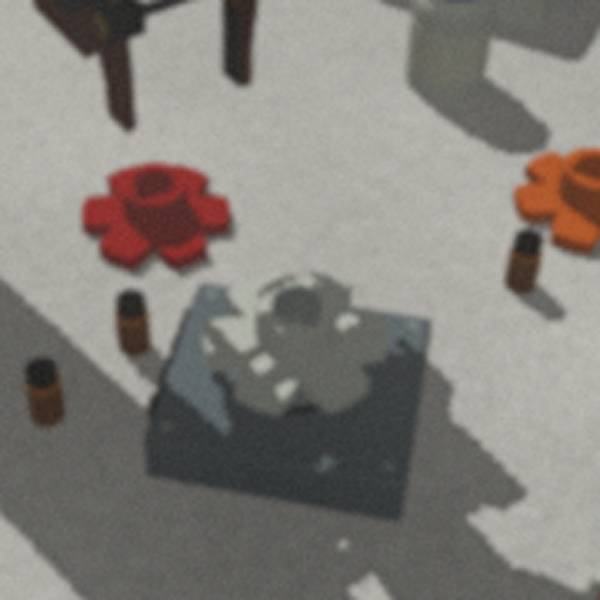

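The picture shows the wheel flat on the drive (boss at about (300,300)): star top at 81.2 mm, boss top at 109.2, shaft standing 4 mm out, vials undisturbed. The robot is clear, so I'm handing in.

```bash
python3 -c "
from workcell import close_job
print(close_job())"
```

```text
the job is handed in; nothing more can be done
None
```

The long key is home in the spindle's slot and the star wheel sits flat on the flange over it. My last measurement had the star's top at 81.2 mm and 4 mm of shaft showing. I handed the job in at about 30 s; no verdict came back.

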